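# Reference check: settle the disc, then unhook the probe onto it

## Task

Press the orange tab to tip the sprung white tray right down, so that the loose white reference disc slides home against both walls of the orange-marked corner without the fingers touching it, and let the tray come back level. Then lift the black probe up and off its forked hook, reaching in at a slant under the clear hood, stand it gently and upright with its whole foot on the disc, and let go; leave the disc in its corner and the other things where they are.

Things in the scene. Friction and masses are not known exactly. Their poses are not given: they have to be found in the camera images.
- hook_stand: Fixed stand. Origin: on the table, straight below the fork's middle; +x points from the fork's open front back to its posts, so the fork opens to -x (roughly to the robot). Base plate x -60 to 90, 130 wide, 14 mm high; two posts 12 x 12 mm at x = 75, y = +/-40, 295 tall. Crossbar of the fork begins at x = 22 mm.
- hook_seat (a point): Fork centre, at prong-top height (125 mm above table); axes as hook_stand. Two level prongs at y = +/-20 to +/-32 mm (40 mm gap), 10 mm thick, front end x = -27. At each front end an orange tip (x -27 to -21) stands 14 mm above the prong: the probe's collar must rise at least 15 mm before it comes out forwards (-x).
- hood_edge (a point): Middle of the lower front edge of the stand's clear hood: underside 295 mm above table, 100 mm wide, 6 thick, from 5 mm behind the fork's middle (x = 5) back to the posts. It stops a gripper that comes straight down: come in slanted, about 30 to 40 degrees off vertical, from the open front.
- probe: Black cordless probe, 145 mm tall, 0.2-0.4 kg, loose, hanging upright with a few mm of play. Origin: centre of its foot's underside; z up its axis. Foot 48 mm diameter x 12; body 34 diameter up to 75; grey collar 54 diameter from 75 to 83 (hangs on the prongs); rubber grip 30 diameter from 83 to 145 mm. Round, any yaw.
- tray_foot: Fixed foot of the tipping tray: 120 x 120 mm plate with pedestal. Origin: on the table below the tray's centre. x, y run along the sides of the level tray; the orange-marked home corner lies to (-x, -y), roughly towards the robot. The hinge passes 85 mm above the origin, level, along the diagonal (1, -1, 0).
- tray (a joint): Tray tilt: 0 = level (rest), grows as home corner and tab go down, end stop 0.42 rad. Preloaded spring: 0.7 N m to start, 1.12 N m at the stop (5 to 9 N on the tab), damping 0.5 N m s/rad; let go, it comes back by itself in about a second. A load up to about 12 N on the home spot does not tip it.
- tray_home (a point): Point on the tray floor under the disc's centre when it touches both walls of the home corner: 38 mm from the tray's centre along -x and -y, 93 mm above table when level. White tray 140 x 140 mm inside, walls 4 thick, 14 high inside; orange strips on the home walls. Disc on floor: friction 0.09 to 0.13.
- tray_tab (a point): Point to press, on top of the orange tab (93 mm above table when level), 128 mm from the tray's centre straight out of the home corner. Tab 36 mm wide, 6 thick, from 105 to 160 mm from the centre. Pressed straight down here it goes down about 60 mm to the stop; the contact creeps about 15 mm outwards.
- disc: White ceramic reference disc with a grey spot on top, 64 mm diameter x 6 mm, 45 g, loose on the tray floor. Origin: centre of its underside.
- jar: Bystander: red-brown jar with blue lid, 64 mm diameter x 85 mm, origin under its centre.
- beaker: Bystander: glass beaker 68 mm diameter x 85 mm, origin under its centre.
- lens_cap: Bystander: black cap 70 mm diameter x 18 mm, origin under its centre.
- bottle: Bystander: white bottle with red cap, 56 mm diameter x 130 mm, origin under its centre.
- pot: Bystander: small amber jar, 48 mm diameter x 50 mm, origin under its centre.
Mind the look-alikes: they are no part of the job. Of the things that look like the disc, the larger one is meant.

How it is judged:
By the outcome, as a careful person would: the job done as asked, in the order asked, and still so for the second after the job is handed in, with the robot touching nothing.
It also fails if it takes over 61 s, if anything falls off the work surface, if the arm or the gripper's body presses on something with over 40 N, if the wrist force passes 120 N, or if a joint passes its speed limit or range.

## Robot

A 6-joint arm with a two-finger parallel gripper is mounted at the origin on the work surface. World frame = base frame: x ahead of the robot, y to its left, z up, the work surface at z = 0. Lengths are in m, angles in rad, forces in N, time in s.
With the tool pointing down it reaches from about 0.25 to 0.775 m from the base axis. Payload 4 kg.
Tool frame: the origin (TCP) lies midway between the tips of the shut fingers; the grasp point (between the pads) lies 19 mm behind it; y points along the fingers, x is the direction in which the jaws open and shut, and the axes are right-handed (so a half turn about y gives the same grasp; the last joint's range is limited). The gripper opens to 94 mm and grips with 3 to 60 N. Pads are 16 mm wide; open, the fingers measure 119 mm over their backs; the gripper's body (75 mm by 177 mm) begins 78 mm behind the grasp point.
Start: joints at [1.017, 0.087, 1.371, -0, 1.684, -0.103], TCP at [0.24, 0.495, 0.176] pointing down, gripper open.
Joint ranges: [-3.1, 3.1], [-0.76, 2.03], [0.27, 2.55], [-1.08, 4.22], [0.17, 2.65], [-2.57, 2.57]. Speed limits (rad/s): [2.79, 2.79, 3.14, 3.14, 3.14, 3.14].

## Interface

Orientations are given as [roll, pitch, yaw] about the fixed x, y, z axes, in that order (R = Rz(yaw) Ry(pitch) Rx(roll)).
In Python, from bench import robot, snapshot, camera_info, ticket gives the robot as it stands.
- The arm moves only by the shell command python3 -m creep 'ROWS'. ROWS is JSON, a list of rows, each an object with "slide": the shift along the tool's x, y, z in mm, a list of three; "roll": the turn about the tool's y in degrees; "grip": the closure, from 0 (fully open) to 1 (shut). In form: [{"slide": [x, y, z], "roll": roll, "grip": grip}, ...]. A call has 1 to 20 rows; each row is the pose to reach, as a shift and turn from the pose commanded when the call began, along the tool's axes at that moment; what a row does not reach only later rows make up. A row lasts 1/12 s, in which the tool goes at most 41.7 mm and 7.16 degrees, less where a joint would pass 70% of its speed; a pose out of reach is approached as far as the arm can. A call with a gripper value outside its range is refused whole. The fingers move at their own pace and stop on an object; the grip force is fixed at half the most. Time passes only in rows, so rows that repeat a pose let the fingers close. It gives the time, the measured TCP pose, the force and the opening at its end, in the units of the state.
- robot.get_obs(): the state, without advancing time (a new reading comes with each control period).
- snapshot(name): name is "scene" or "top"; returns the picture (480x640x3 uint8, red, green, blue); there is no depth.
- camera_info(name): a dict with "fx", "fy", "cx", "cy" (pixels), "cam_to_world" (4x4, takes a point from camera to world coordinates). Camera axes: x right, y down, z forward; pixel columns grow to the right and rows downward; lengths in m; the calibration is good to about 2 mm. A picture is of the moment at which its call begins. camera_info takes no time and is no camera call.
- ticket.close_job(): hands the job in, once; it reports no verdict.
The state is a dict: "time": time; "joint_positions": joint angles; "qvel": joint speeds; "joint_torque": joint torques, N m; "tool_pos": TCP position; "ee_rot": TCP orientation; "wrist_force": force on the tool from outside, world axes, zero at the start; "wrist_torque": the same for the moment, N m; "width": finger opening in m.
Only numpy, scipy, OpenCV 4.12 (cv2) and the standard library are available. Lean on these libraries where they do the work, as an engineer would, in place of code of your own. Each camera call takes 0.05 s, during which the arm holds its last target.

## Working session

There is one attempt and no reset: what is moved stays moved. The work goes in short steps, Python scripts to look and compute and a shell command to move; the robot and the scene stay as the last step left them, time stands still between calls to the robot, and variables do not carry over. Pictures are saved under pics/ and viewed, and the job is handed in when it is done.

```bash
mkdir -p pics; ls
python3 - <<'E'
from bench import robot, snapshot, camera_info
import cv2,numpy as np
np.set_printoptions(precision=4,suppress=True)
for n in ("scene","top"):
    im=snapshot(n); cv2.imwrite(f"pics/{n}0.png",im[:,:,::-1]); c=camera_info(n); print(n,c["fx"],c["fy"],c["cx"],c["cy"]);print(np.array(c["cam_to_world"]))
o=robot.get_obs()
for k in o: print(k,np.array(o[k]))
E
```

```text
pics
scene 572.4138991763657 572.4138991763657 319.8493678821882 240.45283466853815
[[ 0.1834  0.6648 -0.7241  1.5197]
 [ 0.983  -0.1187  0.1399 -0.1756]
 [ 0.0071 -0.7375 -0.6753  1.051 ]
 [ 0.      0.      0.      1.    ]]
top 578.5945667427927 578.5945667427927 318.70553778877974 238.47663612432765
[[ 0.0129 -0.9976  0.0677  0.4911]
 [-0.9999 -0.0131 -0.0025  0.0159]
 [ 0.0034 -0.0677 -0.9977  1.8505]
 [ 0.      0.      0.      1.    ]]
time 0.1
joint_positions [ 1.0169  0.0879  1.3721 -0.      1.6836 -0.1031]
qvel [-0.001  -0.0023 -0.0038 -0.0019  0.0012 -0.0019]
joint_torque [  0.0024 -34.1253 -30.3301   0.072    0.0304  -0.0001]
tool_pos [0.2394 0.4946 0.1753]
ee_rot [-1.5706  0.002   1.12  ]
wrist_force [-0.337   0.199  -0.2075]
wrist_torque [-0.0095  0.0267  0.0174]
width 0.09392063904105687
```

View pics/scene0.png

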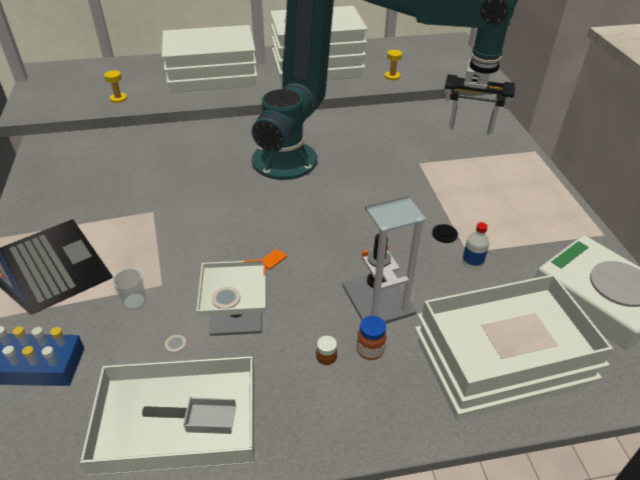

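View pics/top0.png

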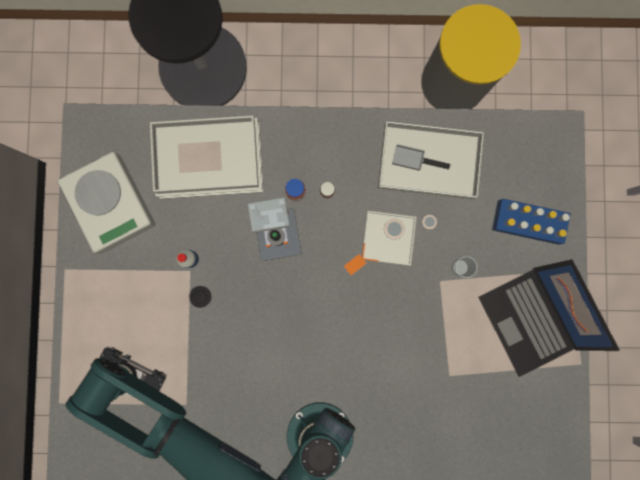

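Run:
```python
import cv2,numpy as np
t=cv2.imread("pics/top0.png");s=cv2.imread("pics/scene0.png")
a=cv2.resize(t[180:280,235:445],None,fx=3.8,fy=3.8,interpolation=cv2.INTER_CUBIC)
cv2.imwrite("pics/topc.png",a[:, :800])
cv2.imwrite("pics/scenec1.png",cv2.resize(s[190:330,335:435],None,fx=4,fy=4,interpolation=cv2.INTER_CUBIC))
cv2.imwrite("pics/scenec2.png",cv2.resize(s[240:360,150:300],None,fx=4.5,fy=4.5,interpolation=cv2.INTER_CUBIC))
```

```text
(no output)
```

View pics/topc.png

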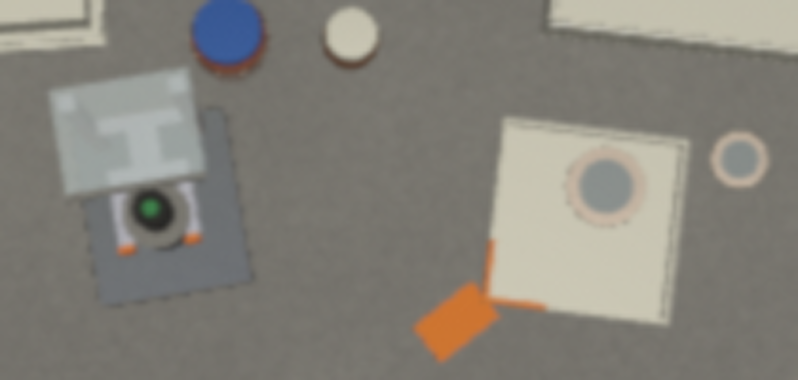

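View pics/scenec1.png

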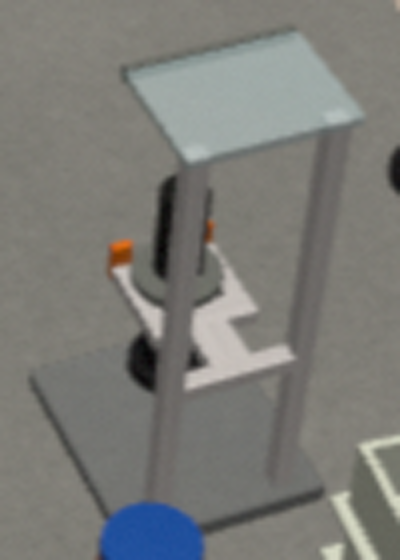

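View pics/scenec2.png

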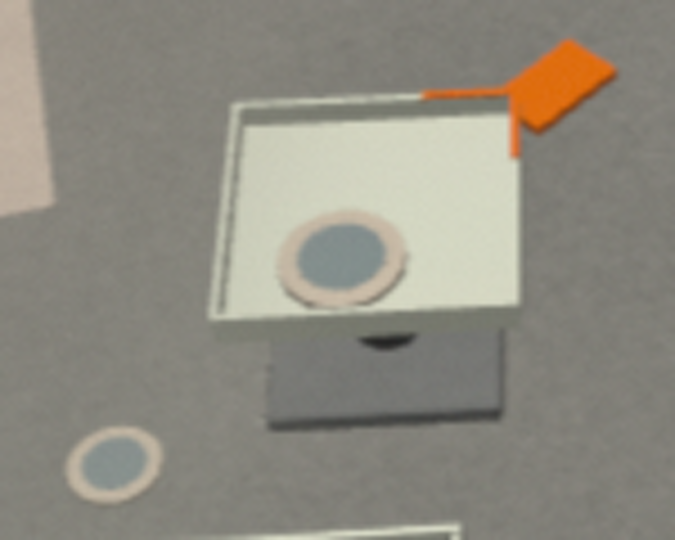

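The top view shows the probe (green-dot top, px ≈ 275,235) in the fork, and the hood behind it. There are two disc candidates in the top image: (395,229), on the white tray and larger, and (430,222), on the bare table and smaller. The one at (395,229) is meant because it is the larger and lies on the tray floor. The crops confirm it.

```bash
cat > h.py <<'E'
import numpy as np,cv2
from bench import camera_info
C={n:camera_info(n) for n in("scene","top")}
def ray(n,p):
    c=C[n];T=np.array(c["cam_to_world"]);d=T[:3,:3]@np.array([(p[0]-c["cx"])/c["fx"],(p[1]-c["cy"])/c["fy"],1.]);return T[:3,3],d
def onz(n,p,z):
    o,d=ray(n,p);return o+d*(z-o[2])/d[2]
def proj(n,X):
    c=C[n];T=np.array(c["cam_to_world"]);q=T[:3,:3].T@(np.array(X)-T[:3,3]);return np.array([c["fx"]*q[0]/q[2]+c["cx"],c["fy"]*q[1]/q[2]+c["cy"]])
def blobs(im,lo,hi,box,amin=4):
    x0,y0,x1,y1=box;h=cv2.cvtColor(im[y0:y1,x0:x1],cv2.COLOR_BGR2HSV)
    m=cv2.inRange(h,np.array(lo),np.array(hi));n,l,st,ce=cv2.connectedComponentsWithStats(m)
    return [(st[i,4],ce[i]+[x0,y0],cv2.minAreaRect((np.argwhere(l==i)[:,::-1]+[x0,y0]).astype(np.float32))) for i in range(1,n) if st[i,4]>=amin]
E
python3 - <<'E'
from h import *
np.set_printoptions(precision=4,suppress=True)
t=cv2.imread("pics/top0.png");s=cv2.imread("pics/scene0.png")
print("orange top");
for b in blobs(t,(5,150,120),(20,255,255),(240,180,420,290)): print(b[0],b[1],b[2], onz("top",b[1],.093),onz("top",b[1],.139))
print("orange scene")
for b in blobs(s,(5,150,120),(20,255,255),(190,190,430,330)): print(b[0],b[1],b[2],onz("scene",b[1],.093),onz("scene",b[1],.139))
# tray outline top
x0,y0=340,190
h=cv2.cvtColor(t,cv2.COLOR_BGR2HSV)
m=np.zeros(t.shape[:2],np.uint8);m[200:275,355:418]=(t[200:275,355:418].min(2)>165)*255
cs,_=cv2.findContours(m,cv2.RETR_EXTERNAL,cv2.CHAIN_APPROX_NONE);c=max(cs,key=cv2.contourArea)
r=cv2.minAreaRect(c);print("tray",r)
for p in cv2.boxPoints(r): print(p,onz("top",p,.107),onz("top",p,.093))
print("tray ctr",onz("top",r[0],.1))
E
```

```text
orange top
4 [285.  242.5] ((285.0000305175781, 242.5000457763672), (0.7071067094802856, 2.1213202476501465), 45.0) [0.5968 0.1138 0.093 ] [0.594  0.1112 0.139 ]
218 [354.7018 264.055 ] ((354.9884948730469, 263.84234619140625), (11.13863468170166, 20.172332763671875), 52.12501525878906) [ 0.534  -0.0989  0.093 ] [ 0.5329 -0.0959  0.139 ]
orange scene
318 [270.8679 259.0283] ((266.6645202636719, 262.5397033691406), (19.685108184814453, 41.49833297729492), 69.86369323730469) [ 0.5364 -0.1045  0.093 ] [ 0.5836 -0.1079  0.139 ]
25 [365.2  252.44] ((365.0, 252.5), (5.0, 4.0), 90.0) [0.554  0.1233 0.093 ] [0.6003 0.1089 0.139 ]
tray ((387.8154296875, 238.47694396972656), (45.644779205322266, 45.892852783203125), 7.125016689300537)
[362.3231 258.4154] [ 0.5509 -0.1208  0.107 ] [ 0.5514 -0.1219  0.093 ]
[368.0154 212.877 ] [ 0.6891 -0.1369  0.107 ] [ 0.6907 -0.1382  0.093 ]
[413.3077 218.5385] [ 0.6737 -0.2743  0.107 ] [ 0.6752 -0.2766  0.093 ]
[407.6154 264.0769] [ 0.5357 -0.2574  0.107 ] [ 0.536  -0.2596  0.093 ]
tray ctr [ 0.6127 -0.1982  0.1   ]
```

```bash
python3 -m creep '[{"slide":[-408,0,-528],"roll":26,"grip":1},{"slide":[-408,0,-528],"roll":26,"grip":1},{"slide":[-408,0,-528],"roll":26,"grip":1},{"slide":[-408,0,-528],"roll":26,"grip":1},{"slide":[-408,0,-528],"roll":26,"grip":1},{"slide":[-408,0,-528],"roll":26,"grip":1},{"slide":[-408,0,-528],"roll":26,"grip":1},{"slide":[-408,0,-528],"roll":26,"grip":1},{"slide":[-408,0,-528],"roll":26,"grip":1},{"slide":[-408,0,-528],"roll":26,"grip":1},{"slide":[-408,0,-528],"roll":26,"grip":1},{"slide":[-408,0,-528],"roll":26,"grip":1},{"slide":[-408,0,-528],"roll":26,"grip":1},{"slide":[-408,0,-528],"roll":26,"grip":1},{"slide":[-408,0,-528],"roll":26,"grip":1},{"slide":[-408,0,-528],"roll":26,"grip":1},{"slide":[-408,0,-528],"roll":26,"grip":1},{"slide":[-408,0,-528],"roll":26,"grip":1},{"slide":[-408,0,-528],"roll":26,"grip":1},{"slide":[-408,0,-528],"roll":26,"grip":1}]'
```

```text
time: 1.77
tool_pos: [0.5367, -0.101, 0.1763]
ee_rot: [-1.57, -0.0, 0.668]
wrist_force: [0.2, 0.3, -0.0]
width: 0.0003
```

Run:
```python
from h import *
np.set_printoptions(precision=4,suppress=True)
t=cv2.imread("pics/top0.png");s=cv2.imread("pics/scene0.png")
print("base plate corners top z=.014 (eyeballed from crop)")
P=lambda u,v:(235+u/3.8,180+v/3.8)
for p in [(100,305),(250,280),(215,108)]: print(onz("top",P(*p),.014))
print("tips",onz("top",P(126,249),.139),onz("top",P(193,240),.139))
print("probe top",onz("top",P(150,208),.195),"collar",onz("top",P(156,214),.133))
print("hood front corners",onz("top",P(66,195),.301),onz("top",P(206,173),.301))
print("scene probe top",onz("scene",(335+185/4,190+182/4),.195))
```

```text
base plate corners top z=.014 (eyeballed from crop)
[0.5441 0.1924 0.014 ]
[0.5666 0.0675 0.014 ]
[0.7108 0.099  0.014 ]
tips [0.5844 0.161  0.139 ] [0.5921 0.1089 0.139 ]
probe top [0.6126 0.1387 0.195 ] collar [0.6125 0.1385 0.133 ]
hood front corners [0.6132 0.1903 0.301 ] [0.6301 0.0917 0.301 ]
scene probe top [0.6097 0.1401 0.195 ]
```

```bash
python3 -m creep '[{"slide":[0,40,0],"roll":0,"grip":1},{"slide":[0,70,0],"roll":0,"grip":1},{"slide":[0,80,0],"roll":0,"grip":1},{"slide":[0,85,0],"roll":0,"grip":1},{"slide":[0,90,0],"roll":0,"grip":1},{"slide":[0,95,0],"roll":0,"grip":1},{"slide":[0,100,0],"roll":0,"grip":1},{"slide":[0,105,0],"roll":0,"grip":1},{"slide":[0,110,0],"roll":0,"grip":1},{"slide":[0,115,0],"roll":0,"grip":1},{"slide":[0,120,0],"roll":0,"grip":1},{"slide":[0,125,0],"roll":0,"grip":1},{"slide":[0,130,0],"roll":0,"grip":1},{"slide":[0,135,0],"roll":0,"grip":1},{"slide":[0,138,0],"roll":0,"grip":1},{"slide":[0,138,0],"roll":0,"grip":1}]'
python3 - <<'E'
from bench import snapshot
import cv2
t=snapshot("scene")[:,:,::-1];cv2.imwrite("pics/s1.png",cv2.resize(t[200:360,150:300],None,fx=3.7,fy=3.7,interpolation=cv2.INTER_CUBIC))
E
```

```text
time: 3.1
tool_pos: [0.5383, -0.103, 0.04]
ee_rot: [-1.574, -0.001, 0.666]
wrist_force: [-1.7, -0.7, 7.5]
width: 0.0008
```

View pics/s1.png

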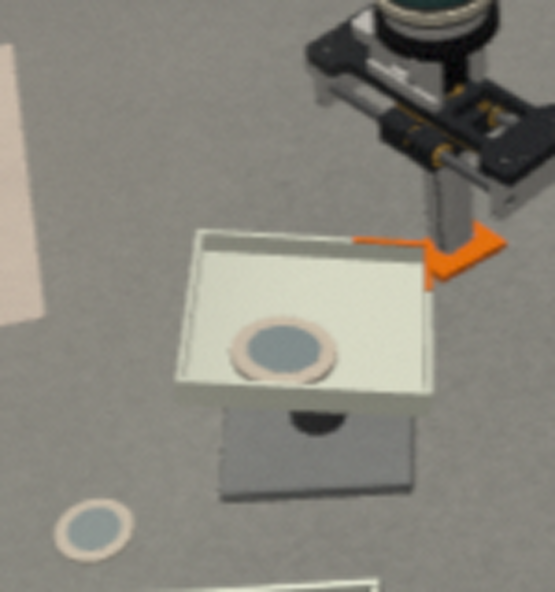

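The tray is tipped about 0.37 rad: the tab is near px (277,267) and the far corner has risen. The disc has barely moved, so I'll press to the stop and wait.

```bash
python3 -m creep '[{"slide":[0,3,0],"roll":0,"grip":1},{"slide":[0,6,0],"roll":0,"grip":1},{"slide":[0,8,0],"roll":0,"grip":1},{"slide":[0,9,0],"roll":0,"grip":1},{"slide":[0,9,0],"roll":0,"grip":1},{"slide":[0,9,0],"roll":0,"grip":1},{"slide":[0,9,0],"roll":0,"grip":1}]'
python3 - <<'E'
from bench import snapshot
import cv2
t=snapshot("scene")[:,:,::-1];cv2.imwrite("pics/s2.png",cv2.resize(t[200:360,150:300],None,fx=3.7,fy=3.7,interpolation=cv2.INTER_CUBIC))
E
```

```text
time: 3.73
tool_pos: [0.5391, -0.1039, 0.0322]
ee_rot: [-1.577, -0.002, 0.666]
wrist_force: [0.0, -3.2, 7.1]
width: 0.0001
```

View pics/s2.png

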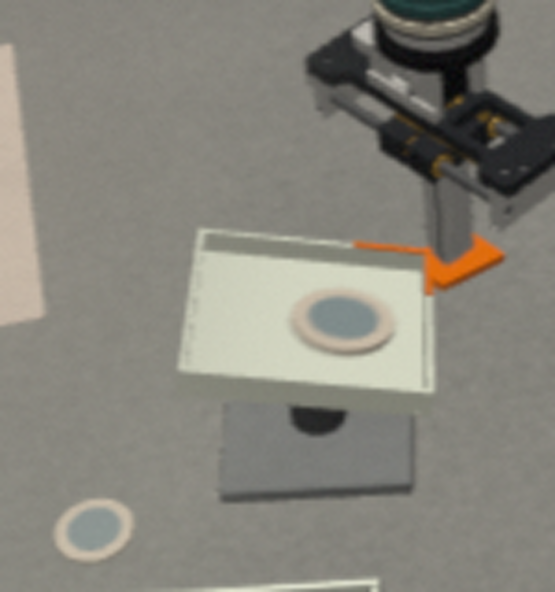

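The disc is sliding towards the orange corner. I'll hold here.

```bash
python3 -m creep '[{"slide":[0,1,0],"roll":0,"grip":1},{"slide":[0,2,0],"roll":0,"grip":1},{"slide":[0,2,0],"roll":0,"grip":1},{"slide":[0,2,0],"roll":0,"grip":1},{"slide":[0,2,0],"roll":0,"grip":1},{"slide":[0,2,0],"roll":0,"grip":1},{"slide":[0,2,0],"roll":0,"grip":1},{"slide":[0,2,0],"roll":0,"grip":1},{"slide":[0,2,0],"roll":0,"grip":1}]'
python3 - <<'E'
from bench import snapshot
import cv2
t=snapshot("scene")[:,:,::-1];cv2.imwrite("pics/s3.png",cv2.resize(t[200:360,150:300],None,fx=3.7,fy=3.7,interpolation=cv2.INTER_CUBIC))
E
```

```text
time: 4.53
tool_pos: [0.5393, -0.1042, 0.0304]
ee_rot: [-1.577, -0.002, 0.666]
wrist_force: [-0.9, -1.7, 8.0]
width: 0.0004
```

View pics/s3.png

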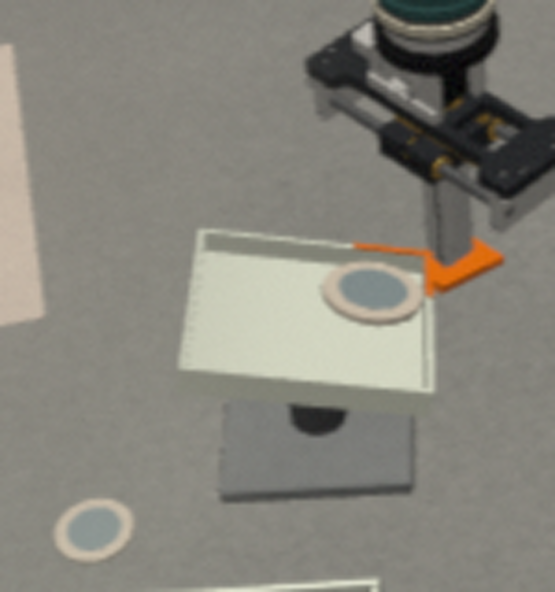

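```bash
python3 -m creep '[{"slide":[0,2,0],"roll":0,"grip":1},{"slide":[0,3,0],"roll":0,"grip":1},{"slide":[0,4,0],"roll":0,"grip":1},{"slide":[0,4,0],"roll":0,"grip":1},{"slide":[0,4,0],"roll":0,"grip":1},{"slide":[0,4,0],"roll":0,"grip":1},{"slide":[0,4,0],"roll":0,"grip":1},{"slide":[0,4,0],"roll":0,"grip":1}]'
python3 - <<'E'
from bench import snapshot
import cv2
t=snapshot("scene")[:,:,::-1];cv2.imwrite("pics/s4.png",cv2.resize(t[200:360,150:300],None,fx=3.7,fy=3.7,interpolation=cv2.INTER_CUBIC))
E
```

```text
time: 5.25
tool_pos: [0.5399, -0.1048, 0.0268]
ee_rot: [-1.579, -0.002, 0.666]
wrist_force: [-0.3, -2.9, 9.4]
width: 0.0003
```

View pics/s4.png

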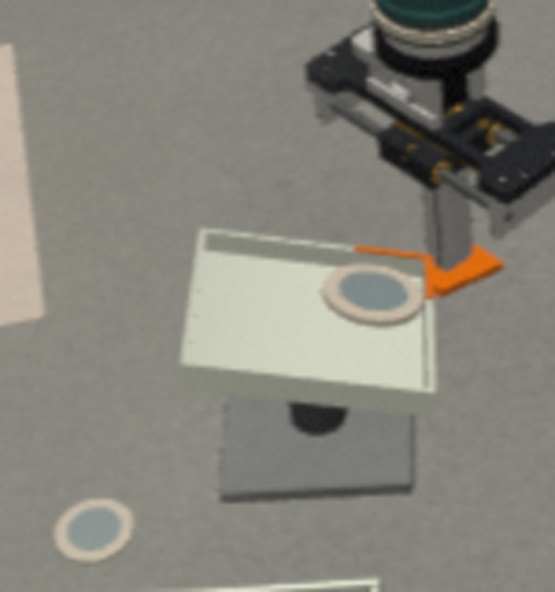

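```bash
python3 -m creep '[{"slide":[0,3,0],"roll":0,"grip":1},{"slide":[0,5,0],"roll":0,"grip":1},{"slide":[0,6,0],"roll":0,"grip":1},{"slide":[0,6,0],"roll":0,"grip":1}]'
python3 - <<'E'
from bench import snapshot
import cv2
t=snapshot("scene")[:,:,::-1];cv2.imwrite("pics/s5.png",cv2.resize(t[200:360,150:300],None,fx=3.7,fy=3.7,interpolation=cv2.INTER_CUBIC))
E
```

```text
time: 5.63
tool_pos: [0.5404, -0.1046, 0.0209]
ee_rot: [-1.579, -0.003, 0.666]
wrist_force: [0.1, -2.3, 9.3]
width: 0.0006
```

View pics/s5.png

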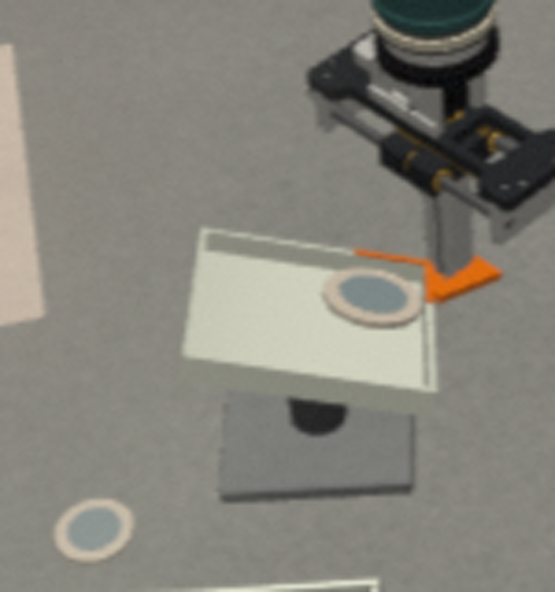

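```bash
python3 -m creep '[{"slide":[0,3,0],"roll":0,"grip":1},{"slide":[0,5,0],"roll":0,"grip":1},{"slide":[0,5,0],"roll":0,"grip":1}]';python3 -m creep '[{"slide":[0,3,0],"roll":0,"grip":1},{"slide":[0,4,0],"roll":0,"grip":1},{"slide":[0,4,0],"roll":0,"grip":1}]'
python3 - <<'E'
from bench import snapshot
import cv2
t=snapshot("scene")[:,:,::-1];cv2.imwrite("pics/s6.png",cv2.resize(t[200:360,150:300],None,fx=3.7,fy=3.7,interpolation=cv2.INTER_CUBIC))
E
```

```text
time: 5.93
tool_pos: [0.5407, -0.1044, 0.016]
ee_rot: [-1.579, -0.004, 0.666]
wrist_force: [0.8, -1.9, 9.6]
width: 0.0006
time: 6.18
tool_pos: [0.5411, -0.1044, 0.0131]
ee_rot: [-1.58, -0.005, 0.666]
wrist_force: [-0.5, -1.5, 12.6]
width: 0.0003
```

View pics/s6.png

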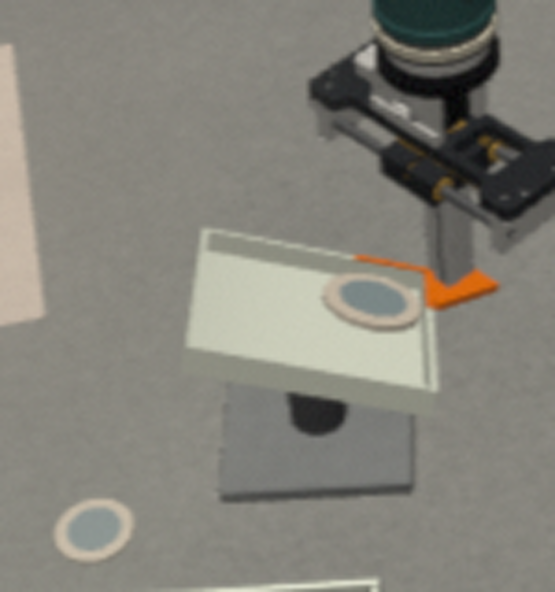

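```bash
python3 -m creep '[{"slide":[0,2,0],"roll":0,"grip":1},{"slide":[0,3,0],"roll":0,"grip":1},{"slide":[0,3,0],"roll":0,"grip":1},{"slide":[0,3,0],"roll":0,"grip":1}]'
```

```text
time: 6.57
tool_pos: [0.5413, -0.1046, 0.0125]
ee_rot: [-1.581, -0.005, 0.666]
wrist_force: [-5.0, -0.7, 23.0]
width: 0.0003
```

At the stop (force jumped to 23 N). Now I'll release slowly.

```bash
python3 -m creep '[{"slide":[0,-8,0],"roll":0,"grip":1},{"slide":[0,-16,0],"roll":0,"grip":1},{"slide":[0,-24,0],"roll":0,"grip":1},{"slide":[0,-32,0],"roll":0,"grip":1},{"slide":[0,-40,0],"roll":0,"grip":1},{"slide":[0,-48,0],"roll":0,"grip":1},{"slide":[0,-56,0],"roll":0,"grip":1},{"slide":[0,-64,0],"roll":0,"grip":1},{"slide":[0,-72,0],"roll":0,"grip":1},{"slide":[0,-78,0],"roll":0,"grip":1},{"slide":[0,-84,0],"roll":0,"grip":1},{"slide":[0,-92,0],"roll":0,"grip":1},{"slide":[0,-110,0],"roll":0,"grip":0.5},{"slide":[0,-140,0],"roll":0,"grip":0},{"slide":[0,-180,0],"roll":0,"grip":0}]';  python3 - <<'E'
from bench import snapshot
import cv2
t=snapshot("scene")[:,:,::-1];cv2.imwrite("pics/s7f.png",t);cv2.imwrite("pics/s7.png",cv2.resize(t[200:360,150:300],None,fx=3.7,fy=3.7,interpolation=cv2.INTER_CUBIC))
E
```

```text
time: 7.82
tool_pos: [0.535, -0.1018, 0.1831]
ee_rot: [-1.565, 0.005, 0.666]
wrist_force: [1.5, -0.1, -0.2]
width: 0.0171
```

View pics/s7.png

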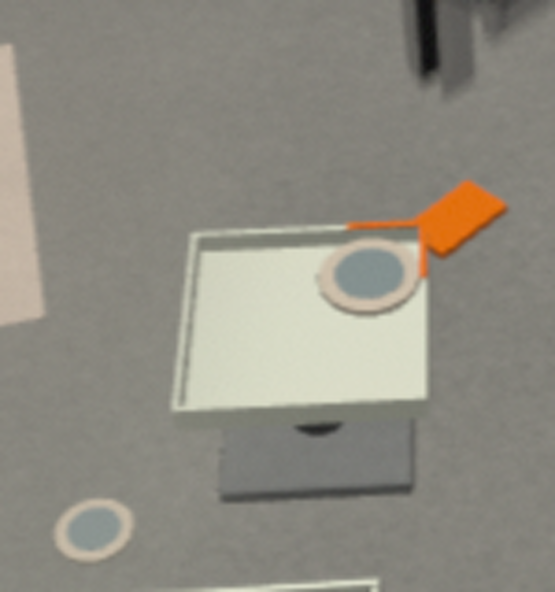

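Run:
```python
from h import *
np.set_printoptions(precision=4,suppress=True)
s=cv2.imread("pics/s7f.png")
for b in blobs(s,(80,25,60),(115,110,180),(230,255,270,295),20): print("spot",b[0],b[1],onz("scene",b[1],.099),b[2])
for b in blobs(s,(5,150,120),(20,255,255),(190,190,430,330)): print("or",b[0],b[1])
h=cv2.cvtColor(s,cv2.COLOR_BGR2HSV);print(h[274,249],h[274,238],h[290,220])
from bench import robot
o=robot.get_obs();print(np.array(o["joint_positions"]),np.array(o["tool_pos"]))
```

```text
or 318 [270.9528 259.    ]
or 27 [365.037  252.5926]
[ 88  21 144] [ 18  43 204] [ 35  24 217]
[-0.2919  0.0737  1.3483 -0.0001  1.7075 -0.958 ] [ 0.54   -0.1032  0.1952]
```

```bash
python3 -m creep '[{"slide":[0,-40,0],"roll":-7,"grip":0},{"slide":[20,-70,60],"roll":-14,"grip":0},{"slide":[30,-100,110],"roll":-21,"grip":0},{"slide":[42,-150,150],"roll":-28,"grip":0},{"slide":[42,-150,199],"roll":-35,"grip":0},{"slide":[42,-150,199],"roll":-42,"grip":0},{"slide":[42,-150,199],"roll":-49,"grip":0},{"slide":[42,-150,199],"roll":-56,"grip":0},{"slide":[42,-150,199],"roll":-61.6,"grip":0},{"slide":[42,-150,199],"roll":-61.6,"grip":0}]'
python3 - <<'E'
from h import *
from bench import snapshot,robot
np.set_printoptions(precision=4,suppress=True)
t=snapshot("top")[:,:,::-1];cv2.imwrite("pics/t1.png",t)
cv2.imwrite("pics/t1c.png",cv2.resize(t[190:290,330:450],None,fx=5,fy=5,interpolation=cv2.INTER_CUBIC))
print(np.array(robot.get_obs()["joint_positions"]))
print("disc",onz("scene",(249.7,274.05),.099))
E
```

```text
time: 8.7
tool_pos: [0.447, 0.0806, 0.3362]
ee_rot: [-1.572, 0.0, 1.744]
wrist_force: [-0.2, 0.4, -0.3]
width: 0.0876
[ 0.0529 -0.1026  1.2446 -0.0001  1.9988 -1.6867]
disc [ 0.5833 -0.1591  0.099 ]
```

View pics/t1c.png

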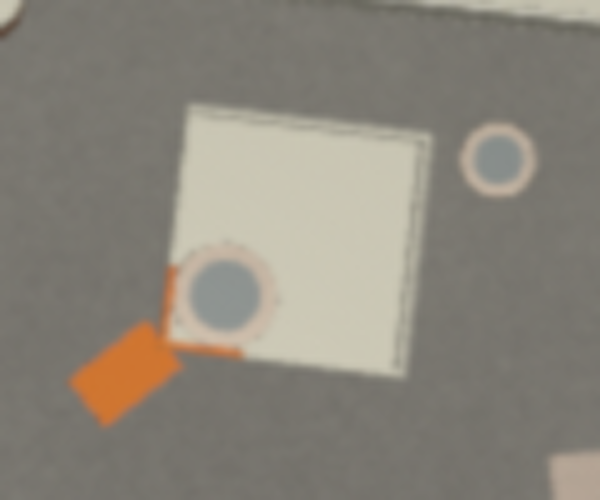

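The disc sits in the orange corner at top px (375,249), touching both strips, and the tray is level. To slant the tool I'll try a high pose where the wrist range forces it to tip outwards.

```bash
python3 - <<'E'
from h import *
np.set_printoptions(precision=4,suppress=True)
print("disc top",onz("top",(375,249),.099))
E
python3 -m creep '[{"slide":[0,-40,0],"roll":0,"grip":0},{"slide":[0,-80,0],"roll":0,"grip":0},{"slide":[0,-120,0],"roll":0,"grip":0},{"slide":[0,-160,0],"roll":0,"grip":0},{"slide":[0,-200,0],"roll":0,"grip":0},{"slide":[0,-240,0],"roll":0,"grip":0},{"slide":[0,-280,0],"roll":0,"grip":0},{"slide":[0,-320,0],"roll":0,"grip":0},{"slide":[0,-360,0],"roll":0,"grip":0},{"slide":[0,-400,0],"roll":0,"grip":0},{"slide":[0,-440,0],"roll":0,"grip":0},{"slide":[0,-480,0],"roll":0,"grip":0}]'
python3 - <<'E'
from bench import robot
print(robot.get_obs()["joint_positions"])
E
```

```text
disc top [ 0.5802 -0.1596  0.099 ]
time: 9.75
tool_pos: [0.4015, 0.072, 0.6188]
ee_rot: [-1.601, 0.002, 1.741]
wrist_force: [-0.7, -0.0, -0.0]
width: 0.094
[ 0.03672452  0.18258103  0.27382805  0.00352795  2.65448426 -1.70086862]
```

```bash
python3 -m creep '[{"slide":[0,-40,40],"roll":0,"grip":0},{"slide":[0,-80,80],"roll":0,"grip":0},{"slide":[0,-120,120],"roll":0,"grip":0},{"slide":[0,-160,160],"roll":0,"grip":0},{"slide":[0,-200,200],"roll":0,"grip":0},{"slide":[0,-240,240],"roll":0,"grip":0},{"slide":[0,-280,280],"roll":0,"grip":0},{"slide":[0,-320,320],"roll":0,"grip":0}]'
python3 - <<'E'
from bench import robot
print(robot.get_obs()["joint_positions"])
E
```

```text
time: 10.42
tool_pos: [0.3713, 0.0658, 0.644]
ee_rot: [-1.665, 0.016, 1.74]
wrist_force: [-0.9, -0.2, -0.9]
width: 0.0941
[ 0.02734084  0.11758378  0.27432509 -0.00520829  2.65384948 -1.71853066]
```

The tilt is growing outwards (0.095 rad). I'll continue.

```bash
python3 -m creep '[{"slide":[0,-100,300],"roll":0,"grip":0},{"slide":[0,-100,300],"roll":0,"grip":0},{"slide":[0,-100,300],"roll":0,"grip":0},{"slide":[0,-100,300],"roll":0,"grip":0},{"slide":[0,-100,300],"roll":0,"grip":0},{"slide":[0,-100,300],"roll":0,"grip":0}]'
python3 - <<'E'
from bench import robot
print(robot.get_obs()["joint_positions"])
E
```

```text
time: 10.92
tool_pos: [0.1688, 0.0351, 0.6288]
ee_rot: [-1.694, 0.03, 1.739]
wrist_force: [-1.1, 0.7, 0.6]
width: 0.094
[-0.15403341 -0.35705927  0.71729319  0.02221145  2.65458222 -1.87460586]
```

```bash
python3 -m creep '[{"slide":[0,-300,0],"roll":0,"grip":0},{"slide":[0,-300,0],"roll":0,"grip":0},{"slide":[0,-300,0],"roll":0,"grip":0},{"slide":[0,-300,0],"roll":0,"grip":0},{"slide":[0,-300,0],"roll":0,"grip":0},{"slide":[0,-300,0],"roll":0,"grip":0}]'
python3 - <<'E'
from bench import robot
print(robot.get_obs()["joint_positions"])
E
```

```text
time: 11.42
tool_pos: [0.2035, 0.0507, 0.6524]
ee_rot: [-1.724, 0.04, 1.738]
wrist_force: [0.3, 0.0, 0.1]
width: 0.0942
[-0.00639513 -0.25570304  0.58504752 -0.02572318  2.65394004 -1.77147364]
```

```bash
for i in 1; do python3 -m creep '[{"slide":[0,-300,150],"roll":0,"grip":0},{"slide":[0,-300,150],"roll":0,"grip":0}]'; python3 -m creep '[{"slide":[0,-300,150],"roll":0,"grip":0},{"slide":[0,-300,150],"roll":0,"grip":0}]';python3 -m creep '[{"slide":[0,-300,150],"roll":0,"grip":0},{"slide":[0,-300,150],"roll":0,"grip":0}]'; done;  python3 - <<'E'
from bench import robot
print(robot.get_obs()["joint_positions"])
E
```

```text
time: 11.58
tool_pos: [0.1777, 0.0521, 0.6575]
ee_rot: [-1.758, 0.051, 1.735]
wrist_force: [-0.4, -0.0, 0.3]
width: 0.0937
time: 11.75
tool_pos: [0.1497, 0.0563, 0.6632]
ee_rot: [-1.797, 0.062, 1.732]
wrist_force: [-0.6, 0.5, 0.5]
width: 0.0944
time: 11.92
tool_pos: [0.1229, 0.0596, 0.6675]
ee_rot: [-1.833, 0.067, 1.73]
wrist_force: [-0.8, -1.2, 0.4]
width: 0.0938
[ 0.35225485 -0.38138712  0.60963353 -0.24488558  2.65498522 -1.61779017]
```

```bash
python3 -m creep '[{"slide":[0,-200,-250],"roll":0,"grip":0},{"slide":[0,-200,-250],"roll":0,"grip":0}]'; python3 -m creep '[{"slide":[0,-300,-100],"roll":0,"grip":0},{"slide":[0,-300,-100],"roll":0,"grip":0}]';python3 -m creep '[{"slide":[0,-300,0],"roll":0,"grip":0}]'; python3 -m creep '[{"slide":[0,-300,0],"roll":0,"grip":0}]';python3 - <<'E'
from bench import robot
print(robot.get_obs()["joint_positions"])
E
```

```text
time: 12.08
tool_pos: [0.1792, 0.0747, 0.6969]
ee_rot: [-1.864, 0.07, 1.736]
wrist_force: [-0.2, 0.2, 1.3]
width: 0.0938
time: 12.25
tool_pos: [0.2023, 0.0839, 0.7097]
ee_rot: [-1.886, 0.077, 1.73]
wrist_force: [0.0, 0.9, -1.0]
width: 0.0942
time: 12.33
tool_pos: [0.1991, 0.0866, 0.7163]
ee_rot: [-1.908, 0.083, 1.726]
wrist_force: [0.7, 1.0, -0.1]
width: 0.0939
time: 12.42
tool_pos: [0.1888, 0.0876, 0.7261]
ee_rot: [-1.94, 0.086, 1.724]
wrist_force: [-0.6, -0.0, 0.7]
width: 0.094
[ 0.55590433 -0.15835434  0.28555363 -0.47786793  2.6541157  -1.64747951]
```

```bash
cat >> h.py <<'E'
from scipy.spatial.transform import Rotation as Ro
def st(target=None):
    from bench import robot
    o=robot.get_obs();R=Ro.from_euler('xyz',np.array(o["ee_rot"])).as_matrix();p=np.array(o["tool_pos"])
    y=R[:,1];print("t",o["time"],"p",p.round(4),"tilt",np.degrees(np.arccos(-y[2])).round(2),"az",np.degrees(np.arctan2(y[1],y[0])).round(1),"x",R[:,0].round(3),"q",np.array(o["joint_positions"]).round(3),"F",np.array(o["wrist_force"]).round(1),"w",round(o["width"],4))
    if target is not None: print("slide mm",(1000*R.T@(np.array(target)-p)).round(1))
    return p,R
E
python3 -c "
from h import *
st([.30,.05,.74])"
```

```text
t 12.4167 p [0.1888 0.0876 0.7261] tilt 21.7 az -3.8 x [-0.152  0.985 -0.086] q [ 0.556 -0.158  0.286 -0.478  2.654 -1.647] F [-0.6 -0.   0.7] w 0.094
slide mm [ -55.1   29.1 -100.5]
```

```bash
python3 -m creep '[{"slide":[-20,10,-36],"roll":0,"grip":0},{"slide":[-40,20,-72],"roll":0,"grip":0},{"slide":[-55,29,-100],"roll":0,"grip":0},{"slide":[-55,29,-100],"roll":0,"grip":0}]'; python3 -c "
from h import *
st()";  python3 -m creep '[{"slide":[-26,-280,-108],"roll":0,"grip":0}]'; python3 -m creep '[{"slide":[-26,-280,-108],"roll":0,"grip":0}]'; python3 -m creep '[{"slide":[-26,-280,-108],"roll":0,"grip":0}]';python3 -c "
from h import *
st()"
```

```text
time: 12.75
tool_pos: [0.2979, 0.0486, 0.7202]
ee_rot: [-1.951, 0.085, 1.729]
wrist_force: [1.0, -0.0, -1.0]
width: 0.0937
t 12.75 p [0.2979 0.0486 0.7202] tilt 22.27 az -2.9 x [-0.157  0.984 -0.084] q [-0.005 -0.088  0.278 -0.031  2.563 -1.78 ] F [ 1. -0. -1.] w 0.0937
time: 12.83
tool_pos: [0.2982, 0.0451, 0.7209]
ee_rot: [-1.957, 0.084, 1.724]
wrist_force: [1.3, 0.6, -1.1]
width: 0.0938
time: 12.92
tool_pos: [0.2868, 0.0435, 0.7288]
ee_rot: [-1.983, 0.087, 1.724]
wrist_force: [-0.9, -0.4, 0.3]
width: 0.0942
time: 13.0
tool_pos: [0.2769, 0.0421, 0.7362]
ee_rot: [-2.01, 0.091, 1.724]
wrist_force: [-0.3, -0.1, 1.4]
width: 0.0939
t 13.0 p [0.2769 0.0421 0.7362] tilt 25.65 az -2.2 x [-0.152  0.984 -0.091] q [-0.075 -0.135  0.274  0.029  2.555 -1.791] F [-0.3 -0.1  1.4] w 0.0939
```

```bash
python3 -c "
from h import *
p,R=st([.22,.18,.725]);print(R.T@[0,0,300])"
```

```text
t 13.0 p [0.2769 0.0421 0.7362] tilt 25.65 az -2.2 x [-0.152  0.984 -0.091] q [-0.075 -0.135  0.274  0.029  2.555 -1.791] F [-0.3 -0.1  1.4] w 0.0939
slide mm [145.4 -16.8  31.1]
[ -27.18777139 -270.43845217 -126.97979632]
```

```bash
python3 -m creep '[{"slide":[40,-4,8],"roll":0,"grip":0},{"slide":[80,-8,16],"roll":0,"grip":0},{"slide":[120,-12,24],"roll":0,"grip":0},{"slide":[145,-17,31],"roll":0,"grip":0},{"slide":[145,-17,31],"roll":0,"grip":0}]'; python3 -c "
from h import *
st()";  python3 -m creep '[{"slide":[-27,-270,-127],"roll":0,"grip":0}]'; python3 -m creep '[{"slide":[-27,-270,-127],"roll":0,"grip":0}]'; python3 -m creep '[{"slide":[-27,-270,-127],"roll":0,"grip":0}]';python3 -c "
from h import *
st()"
```

```text
time: 13.42
tool_pos: [0.2377, 0.1403, 0.7289]
ee_rot: [-2.011, 0.085, 1.722]
wrist_force: [1.1, 0.0, 0.2]
width: 0.0937
t 13.4167 p [0.2377 0.1403 0.7289] tilt 25.67 az -1.6 x [-0.15   0.985 -0.085] q [ 0.747 -0.093  0.285 -0.568  2.542 -1.531] F [1.1 0.  0.2] w 0.0937
time: 13.5
tool_pos: [0.1923, 0.1247, 0.7186]
ee_rot: [-1.915, 0.082, 1.766]
wrist_force: [1.3, 0.3, -1.9]
width: 0.0942
time: 13.58
tool_pos: [0.186, 0.1093, 0.7255]
ee_rot: [-1.938, 0.07, 1.75]
wrist_force: [-3.4, -1.6, -1.6]
width: 0.0938
time: 13.67
tool_pos: [0.1851, 0.1013, 0.7275]
ee_rot: [-1.946, 0.068, 1.742]
wrist_force: [-0.3, 0.8, 0.6]
width: 0.0939
t 13.6667 p [0.1851 0.1013 0.7275] tilt 21.81 az 0.1 x [-0.17   0.983 -0.068] q [ 0.622 -0.15   0.274 -0.48   2.655 -1.599] F [-0.3  0.8  0.6] w 0.0939
```

```bash
python3 -c "
from h import *
p,R=st([.30,.11,.72]);print(R.T@[0,0,300])"
```

```text
t 13.6667 p [0.1851 0.1013 0.7275] tilt 21.81 az 0.1 x [-0.17   0.983 -0.068] q [ 0.622 -0.15   0.274 -0.48   2.655 -1.599] F [-0.3  0.8  0.6] w 0.0939
slide mm [ -10.5   49.7 -103.7]
[ -20.29286608 -278.52575197 -109.59746839]
```

```bash
python3 -m creep '[{"slide":[-4,18,-36],"roll":0,"grip":0},{"slide":[-8,36,-72],"roll":0,"grip":0},{"slide":[-10,50,-104],"roll":0,"grip":0},{"slide":[-10,50,-104],"roll":0,"grip":0}]'; python3 -c "
from h import *
st()";  python3 -m creep '[{"slide":[-20,-278,-110],"roll":0,"grip":0}]'; python3 -m creep '[{"slide":[-20,-278,-110],"roll":0,"grip":0}]'; python3 -m creep '[{"slide":[-20,-278,-110],"roll":0,"grip":0}]';python3 -c "
from h import *
st()"
```

```text
time: 14.0
tool_pos: [0.3089, 0.1094, 0.7091]
ee_rot: [-1.935, 0.072, 1.73]
wrist_force: [1.0, 0.3, -1.6]
width: 0.094
t 14.0 p [0.3089 0.1094 0.7091] tilt 21.27 az -1.5 x [-0.159  0.985 -0.072] q [ 0.304 -0.042  0.281 -0.21   2.54  -1.634] F [ 1.   0.3 -1.6] w 0.094
time: 14.08
tool_pos: [0.3011, 0.1055, 0.7153]
ee_rot: [-1.954, 0.071, 1.732]
wrist_force: [0.4, -0.3, 0.4]
width: 0.094
time: 14.17
tool_pos: [0.291, 0.1006, 0.724]
ee_rot: [-1.983, 0.069, 1.732]
wrist_force: [-1.6, -0.2, 0.3]
width: 0.094
time: 14.25
tool_pos: [0.2835, 0.0965, 0.7301]
ee_rot: [-2.005, 0.069, 1.733]
wrist_force: [-0.0, -0.2, 1.7]
width: 0.0939
t 14.25 p [0.2835 0.0965 0.7301] tilt 25.17 az 0.9 x [-0.161  0.985 -0.068] q [ 0.28  -0.097  0.274 -0.195  2.53  -1.652] F [-0.  -0.2  1.7] w 0.0939
```

```bash
python3 -m creep '[{"slide":[-10,-270,-127],"roll":0,"grip":0}]'; python3 -m creep '[{"slide":[-10,-270,-127],"roll":0,"grip":0}]'; python3 -m creep '[{"slide":[-10,-266,-136],"roll":0,"grip":0}]';python3 -m creep '[{"slide":[-10,-264,-140],"roll":0,"grip":0}]'; python3 -m creep '[{"slide":[-10,-260,-148],"roll":0,"grip":0}]';python3 -m creep '[{"slide":[-10,-255,-155],"roll":0,"grip":0}]'; python3 -c "
from h import *
p,R=st();print(R.T@[0,0,300])"
```

```text
time: 14.33
tool_pos: [0.2794, 0.0943, 0.7354]
ee_rot: [-2.026, 0.068, 1.733]
wrist_force: [-0.7, -0.0, 0.4]
width: 0.0942
time: 14.42
tool_pos: [0.2763, 0.0926, 0.74]
ee_rot: [-2.045, 0.068, 1.733]
wrist_force: [-0.4, -0.9, 1.0]
width: 0.0942
time: 14.5
tool_pos: [0.274, 0.091, 0.7444]
ee_rot: [-2.064, 0.068, 1.733]
wrist_force: [-0.5, -0.5, 0.6]
width: 0.0939
time: 14.58
tool_pos: [0.272, 0.0895, 0.7489]
ee_rot: [-2.083, 0.068, 1.733]
wrist_force: [1.3, -0.4, -0.0]
width: 0.0942
time: 14.67
tool_pos: [0.2704, 0.0881, 0.7535]
ee_rot: [-2.102, 0.068, 1.733]
wrist_force: [0.3, -0.4, 0.1]
width: 0.0938
time: 14.75
tool_pos: [0.2694, 0.0868, 0.7582]
ee_rot: [-2.122, 0.068, 1.733]
wrist_force: [-0.7, -0.1, 0.3]
width: 0.0937
t 14.75 p [0.2694 0.0868 0.7582] tilt 31.8 az 3.0 x [-0.161  0.985 -0.068] q [ 0.253 -0.159  0.274 -0.171  2.473 -1.663] F [-0.7 -0.1  0.3] w 0.0937
[ -20.45257813 -254.96188459 -156.76775643]
```

```bash
python3 -m creep '[{"slide":[-10,-250,-162],"roll":0,"grip":0}]'; python3 -m creep '[{"slide":[-10,-248,-168],"roll":0,"grip":0}]'; python3 -m creep '[{"slide":[-10,-245,-174],"roll":0,"grip":0}]'; python3 -c "
from h import *
p,R=st([.42,.125,.40])"
```

```text
time: 14.83
tool_pos: [0.2689, 0.0857, 0.763]
ee_rot: [-2.143, 0.068, 1.733]
wrist_force: [0.2, -0.3, -0.7]
width: 0.094
time: 14.92
tool_pos: [0.2685, 0.0846, 0.768]
ee_rot: [-2.163, 0.068, 1.733]
wrist_force: [0.2, 0.4, -0.5]
width: 0.0939
time: 15.0
tool_pos: [0.2684, 0.0836, 0.7731]
ee_rot: [-2.185, 0.068, 1.733]
wrist_force: [0.2, 0.8, 0.7]
width: 0.0941
t 15.0 p [0.2684 0.0836 0.7731] tilt 35.37 az 3.7 x [-0.161  0.985 -0.068] q [ 0.226 -0.184  0.274 -0.144  2.435 -1.667] F [0.2 0.8 0.7] w 0.0941
slide mm [ 41.9 393.4  86.1]
```

```bash
python3 -c "
from h import *
p,R=st([.552,.1345,.257])
"
```

```text
t 15.0 p [0.2684 0.0836 0.7731] tilt 35.37 az 3.7 x [-0.161  0.985 -0.068] q [ 0.226 -0.184  0.274 -0.144  2.435 -1.667] F [0.2 0.8 0.7] w 0.0941
slide mm [ 39.8 586.6  61. ]
```

```bash
python3 -m creep '[{"slide":[3,40,4],"roll":6.7,"grip":0},{"slide":[6,80,8],"roll":6.7,"grip":0},{"slide":[8,120,12],"roll":6.7,"grip":0},{"slide":[11,160,16],"roll":6.7,"grip":0},{"slide":[14,200,20],"roll":6.7,"grip":0},{"slide":[16,240,25],"roll":6.7,"grip":0},{"slide":[19,280,29],"roll":6.7,"grip":0},{"slide":[22,320,33],"roll":6.7,"grip":0},{"slide":[24,360,37],"roll":6.7,"grip":0},{"slide":[27,400,41],"roll":6.7,"grip":0},{"slide":[30,440,46],"roll":6.7,"grip":0},{"slide":[33,480,50],"roll":6.7,"grip":0},{"slide":[36,520,54],"roll":6.7,"grip":0},{"slide":[38,560,58],"roll":6.7,"grip":0},{"slide":[40,587,61],"roll":6.7,"grip":0},{"slide":[40,587,61],"roll":6.7,"grip":0},{"slide":[40,587,61],"roll":6.7,"grip":0},{"slide":[40,587,61],"roll":6.7,"grip":0}]'
python3 - <<'E'
from h import *
from bench import snapshot
p,R=st([.622,.1395,.1565])
s=snapshot("scene")[:,:,::-1];cv2.imwrite("pics/s8.png",cv2.resize(s[130:330,320:450],None,fx=3,fy=3,interpolation=cv2.INTER_CUBIC))
E
```

```text
time: 16.5
tool_pos: [0.5517, 0.1345, 0.2584]
ee_rot: [-2.19, 0.001, 1.637]
wrist_force: [-0.5, -0.5, 1.1]
width: 0.094
t 16.5 p [0.5517 0.1345 0.2584] tilt 35.46 az 3.7 x [-0.066  0.998 -0.001] q [ 0.186 -0.368  1.747 -0.077  1.148 -1.441] F [-0.5 -0.5  1.1] w 0.094
slide mm [  0.4 123.9   1.7]
```

View pics/s8.png

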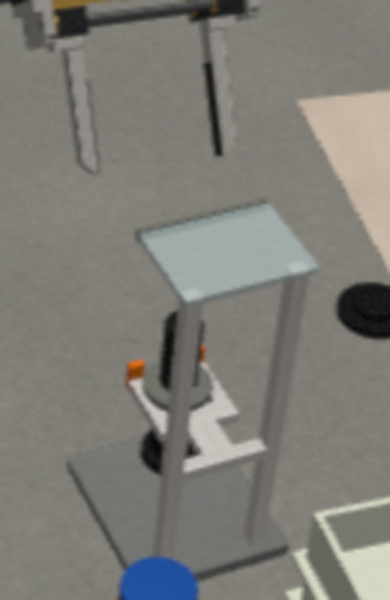

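The gripper is slanted 35° in front of the fork with its fingers level, and the hood is clear. Going in.

```bash
python3 -m creep '[{"slide":[0,25,0],"roll":0,"grip":0},{"slide":[0,50,0],"roll":0,"grip":0},{"slide":[0,70,1],"roll":0,"grip":0},{"slide":[0,90,1],"roll":0,"grip":0},{"slide":[0,105,1],"roll":0,"grip":0},{"slide":[0,118,2],"roll":0,"grip":0},{"slide":[0,124,2],"roll":0,"grip":0},{"slide":[0,124,2],"roll":0,"grip":0},{"slide":[0,124,2],"roll":0,"grip":0}]'
python3 - <<'E'
from h import *
from bench import snapshot
p,R=st([.622,.1395,.1565])
g=p-.019*R[:,1];print("grasp",g,proj("top",g),proj("scene",g))
s=snapshot("scene")[:,:,::-1];t=snapshot("top")[:,:,::-1]
a=cv2.resize(s[130:330,320:450],None,fx=3,fy=3,interpolation=cv2.INTER_CUBIC);b=cv2.resize(t[180:280,235:325],None,fx=4,fy=6*4/6,interpolation=cv2.INTER_CUBIC)
c=np.zeros((600,760,3),np.uint8);c[:,:390]=a;c[:400,400:760]=b;cv2.imwrite("pics/s9.png",c)
E
```

```text
time: 17.3
tool_pos: [0.6214, 0.1392, 0.1552]
ee_rot: [-2.189, 0.001, 1.637]
wrist_force: [-0.3, -0.4, -0.3]
width: 0.0934
t 17.3 p [0.6214 0.1392 0.1552] tilt 35.4 az 3.7 x [-0.066  0.998 -0.001] q [ 0.166 -0.17   1.801 -0.075  0.897 -1.443] F [-0.3 -0.4 -0.3] w 0.0934
slide mm [ 0.3 -0.7 -1.3]
grasp [0.6103686  0.13845395 0.1706639 ] [275.14749879 236.10587444] [379.77268447 243.75341413]
```

View pics/s9.png

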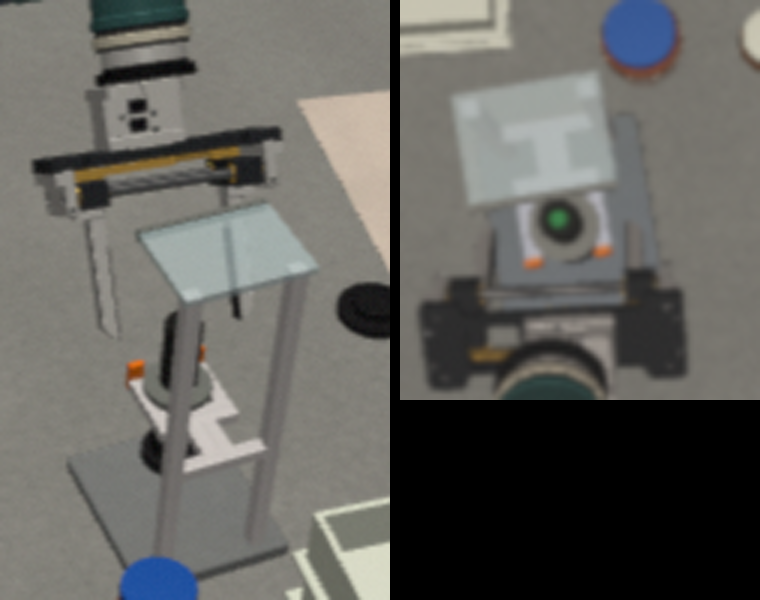

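Run:
```python
from h import *
def tri(a,b):
    A=[];B=[]
    for n,p in(("scene",a),("top",b)):
        o,d=ray(n,p);d/=np.linalg.norm(d);M=np.eye(3)-np.outer(d,d);A.append(M);B.append(M@o)
    return np.linalg.lstsq(np.vstack(A),np.hstack(B),rcond=None)[0]
p,R=st()
tips=[tri((357.5,242),(257.5,238.7)),tri((399,236),(293,236))]
for q in tips: print(q,"tool mm",1000*R.T@(q-p))
for sx in(-1,1):
    for dy in (0,-.02):
        X=p+R[:,0]*sx*.05+R[:,1]*dy;print(sx,dy,proj("scene",X),proj("top",X))
```

```text
t 17.4 p [0.6213 0.1392 0.1554] tilt 35.43 az 3.7 x [-0.066  0.998 -0.001] q [ 0.166 -0.17   1.801 -0.075  0.897 -1.443] F [ 0.2 -0.6 -0.5] w 0.0941
[0.59351315 0.14138089 0.16589925] tool mm [  3.99886011 -24.58021395  16.35634863]
[0.62301319 0.12815197 0.21016399] tool mm [-11.18800032 -44.08443566 -32.56775493]
-1 0 [359.77036023 255.55570867] [292.33218856 231.86605333]
-1 -0.02 [358.63308569 246.8633887 ] [292.29232748 235.39091668]
1 0 [401.56175927 248.25860362] [258.32461976 233.66909405]
1 -0.02 [400.52831881 239.67618606] [257.9402714  237.21352229]
```

The fingertips appear about 22 mm short of the reported TCP (scene px (357,242) and (399,236)). This agrees with the deeper-than-expected tab press. I'll go further in by that amount and look again.

```bash
python3 -m creep '[{"slide":[0,8,0],"roll":0,"grip":0},{"slide":[0,15,0],"roll":0,"grip":0},{"slide":[0,20,0],"roll":0,"grip":0},{"slide":[0,20,0],"roll":0,"grip":0},{"slide":[0,20,0],"roll":0,"grip":0}]'
python3 - <<'E'
from h import *
from bench import snapshot
p,R=st()
s=snapshot("scene")[:,:,::-1];t=snapshot("top")[:,:,::-1]
a=cv2.resize(s[190:300,330:430],None,fx=4,fy=4,interpolation=cv2.INTER_CUBIC);b=cv2.resize(t[195:285,240:315],None,fx=5,fy=5,interpolation=cv2.INTER_CUBIC)
c=np.zeros((460,790,3),np.uint8);c[:440,:400]=a;c[:450,410:785]=b;cv2.imwrite("pics/s10.png",c)
E
```

```text
time: 17.82
tool_pos: [0.6318, 0.1396, 0.1352]
ee_rot: [-2.184, 0.001, 1.637]
wrist_force: [-0.9, 0.1, -1.1]
width: 0.0937
t 17.8167 p [0.6318 0.1396 0.1352] tilt 35.12 az 3.7 x [-0.066  0.998 -0.001] q [ 0.164 -0.129  1.804 -0.076  0.858 -1.442] F [-0.9  0.1 -1.1] w 0.0937
```

View pics/s10.png

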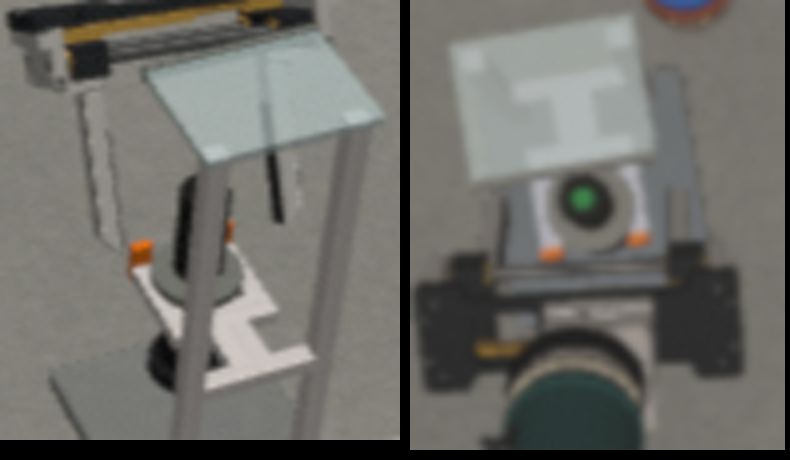

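```bash
python3 -m creep '[{"slide":[0,2,0],"roll":0,"grip":0.3},{"slide":[0,2,0],"roll":0,"grip":0.5},{"slide":[0,2,0],"roll":0,"grip":0.6},{"slide":[0,2,0],"roll":0,"grip":0.7},{"slide":[0,2,0],"roll":0,"grip":0.8},{"slide":[0,2,0],"roll":0,"grip":0.9},{"slide":[0,2,0],"roll":0,"grip":1},{"slide":[0,2,0],"roll":0,"grip":1},{"slide":[0,2,0],"roll":0,"grip":1},{"slide":[0,2,0],"roll":0,"grip":1},{"slide":[0,2,0],"roll":0,"grip":1}]'
python3 - <<'E'
from h import *
from bench import snapshot
p,R=st()
s=snapshot("scene")[:,:,::-1];t=snapshot("top")[:,:,::-1]
a=cv2.resize(s[190:300,330:430],None,fx=4,fy=4,interpolation=cv2.INTER_CUBIC);b=cv2.resize(t[195:285,240:315],None,fx=5,fy=5,interpolation=cv2.INTER_CUBIC)
c=np.zeros((460,790,3),np.uint8);c[:440,:400]=a;c[:450,410:785]=b;cv2.imwrite("pics/s11.png",c)
E
```

```text
time: 18.83
tool_pos: [0.6332, 0.14, 0.1347]
ee_rot: [-2.186, 0.001, 1.637]
wrist_force: [-0.6, 0.3, 1.2]
width: 0.0294
t 18.8333 p [0.6332 0.14   0.1347] tilt 35.22 az 3.7 x [-0.066  0.998 -0.001] q [ 0.163 -0.127  1.804 -0.075  0.854 -1.442] F [-0.6  0.3  1.2] w 0.0294
```

View pics/s11.png

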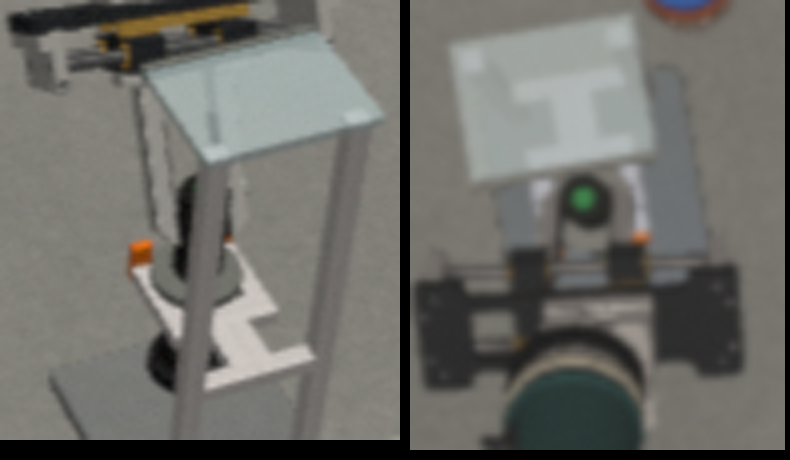

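```bash
python3 -m creep '[{"slide":[0,-3,-2],"roll":0,"grip":1},{"slide":[0,-7,-5],"roll":0,"grip":1},{"slide":[0,-11,-8],"roll":0,"grip":1},{"slide":[0,-15,-11],"roll":0,"grip":1},{"slide":[0,-19,-13],"roll":0,"grip":1},{"slide":[0,-23,-16],"roll":0,"grip":1},{"slide":[0,-23,-16],"roll":0,"grip":1},{"slide":[0,-23,-16],"roll":0,"grip":1}]'
python3 - <<'E'
from h import *
from bench import snapshot
p,R=st()
print(R.T@(120*np.array([-.985,-.17,0])))
s=snapshot("scene")[:,:,::-1];t=snapshot("top")[:,:,::-1]
a=cv2.resize(s[190:300,330:430],None,fx=4,fy=4,interpolation=cv2.INTER_CUBIC);b=cv2.resize(t[195:285,240:315],None,fx=5,fy=5,interpolation=cv2.INTER_CUBIC)
c=np.zeros((460,790,3),np.uint8);c[:440,:400]=a;c[:450,410:785]=b;cv2.imwrite("pics/s12.png",c)
E
```

```text
time: 19.6
tool_pos: [0.6333, 0.1398, 0.1635]
ee_rot: [-2.187, 0.001, 1.637]
wrist_force: [-0.7, -0.3, -3.6]
width: 0.0293
t 19.6 p [0.6333 0.1398 0.1635] tilt 35.28 az 3.7 x [-0.066  0.998 -0.001] q [ 0.163 -0.146  1.762 -0.072  0.913 -1.448] F [-0.7 -0.3 -3.6] w 0.0293
[-12.55789432 -68.88506679  97.38863827]
```

View pics/s12.png

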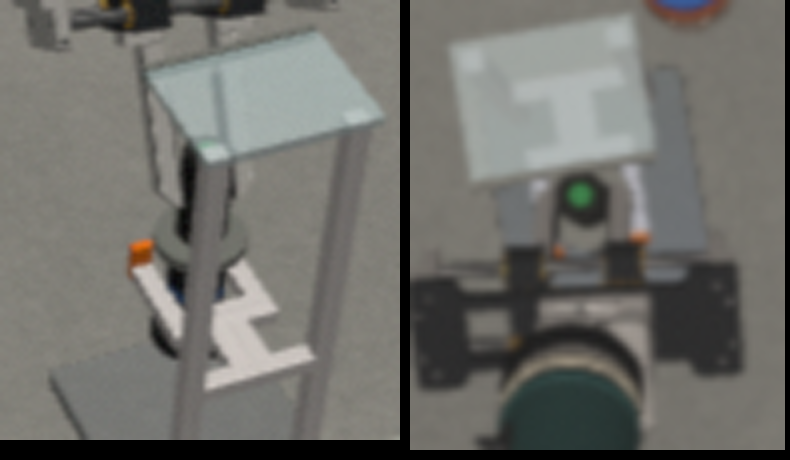

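```bash
python3 -m creep '[{"slide":[-1,-7,10],"roll":0,"grip":1},{"slide":[-2,-14,20],"roll":0,"grip":1},{"slide":[-4,-23,32],"roll":0,"grip":1},{"slide":[-6,-33,47],"roll":0,"grip":1},{"slide":[-8,-45,64],"roll":0,"grip":1},{"slide":[-10,-57,81],"roll":0,"grip":1},{"slide":[-12,-68,96],"roll":0,"grip":1},{"slide":[-12,-68,96],"roll":0,"grip":1},{"slide":[-12,-68,96],"roll":0,"grip":1}]'
python3 - <<'E'
from h import *
from bench import snapshot
p,R=st()
s=snapshot("scene")[:,:,::-1];t=snapshot("top")[:,:,::-1]
a=cv2.resize(s[170:300,320:430],None,fx=3.5,fy=3.5,interpolation=cv2.INTER_CUBIC);b=cv2.resize(t[205:305,240:315],None,fx=5,fy=5,interpolation=cv2.INTER_CUBIC)
c=np.zeros((500,790,3),np.uint8);c[:a.shape[0],:a.shape[1]]=a;c[:500,410:785]=b;cv2.imwrite("pics/s13.png",c);cv2.imwrite("pics/s13f.png",s);cv2.imwrite("pics/t13f.png",t)
E
```

```text
time: 20.45
tool_pos: [0.5161, 0.1201, 0.1631]
ee_rot: [-2.187, 0.001, 1.637]
wrist_force: [0.1, 0.2, -3.0]
width: 0.0295
t 20.45 p [0.5161 0.1201 0.1631] tilt 35.28 az 3.7 x [-0.066  0.998 -0.001] q [ 0.162 -0.443  1.983 -0.067  0.989 -1.456] F [ 0.1  0.2 -3. ] w 0.0295
```

View pics/s13.png

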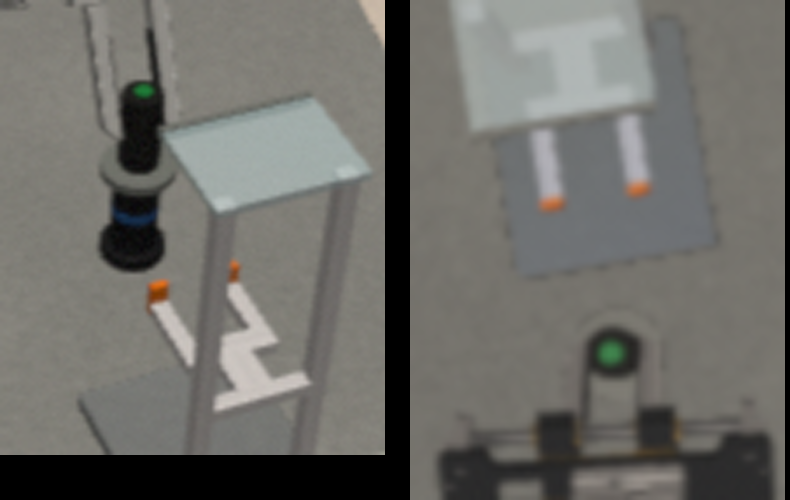

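Run:
```python
from h import *
np.set_printoptions(precision=4,suppress=True)
s=cv2.imread("pics/s13f.png");t=cv2.imread("pics/t13f.png")
G=[]
for n,im,box in(("scene",s,(330,170,400,240)),("top",t,(255,250,300,300))):
    for b in blobs(im,(50,120,60),(80,255,255),box): print(n,b[0],b[1]);G.append((n,b[1]))
A=[];B=[]
for n,p in G:
    o,d=ray(n,p);d/=np.linalg.norm(d);M=np.eye(3)-np.outer(d,d);A.append(M);B.append(M@o)
T=np.linalg.lstsq(np.vstack(A),np.hstack(B),rcond=None)[0];print("green",T)
# predicted outline of upright probe, in scene
o=s.copy()
def circ(im,n,r,z,off=(0,0)):
    pts=[proj(n,[T[0]+off[0]+r*np.cos(a),T[1]+off[1]+r*np.sin(a),T[2]-.145+z]) for a in np.linspace(0,6.28,60)]
    pts=(np.array(pts)-[320,170])*4;cv2.polyline(im,[pts.astype(int).reshape(-1,1,2)],True,(0,0,255) if r>.02 else (0,255,255),1)
a=cv2.resize(s[170:270,320:420],None,fx=4,fy=4,interpolation=cv2.INTER_CUBIC);a2=a.copy()
for r,z in((.024,0),(.024,.012),(.027,.083),(.015,.145)): circ(a2,"scene",r,z)
cv2.imwrite("pics/s13o.png",np.hstack([a,a2]))
```

```text
scene 20 [360.5 195.5]
top 11 [279.6364 275.0909]
green [0.4969 0.119  0.2244]Traceback (most recent call last):
  File "<stdin>", line 17, in <module>
  File "<stdin>", line 15, in circ
AttributeError: module 'cv2' has no attribute 'polyline'
```

Run:
```python
from h import *
s=cv2.imread("pics/s13f.png")
T=np.array([.4969,.119,.2244])
def ext(r,z):
    q=np.array([proj("scene",[T[0]+r*np.cos(a),T[1]+r*np.sin(a),T[2]-.145+z]) for a in np.linspace(0,6.28,90)]);return q.min(0).round(1),q.max(0).round(1)
print("foot bottom",ext(.024,0),"collar",ext(.027,.083))
m=(s[215:255,335:385].max(2)<55).astype(np.uint8)
for v in range(220,252,3):
    c=np.where(m[v-215])[0]
    print(v,(c.min()+335,c.max()+335) if len(c) else None)
```

```text
foot bottom (array([348.2, 234.7]), array([367.3, 247.7])) collar (array([348.3, 208.7]), array([370.7, 223.1]))
220 None
223 None
226 (np.int64(352), np.int64(364))
229 (np.int64(353), np.int64(364))
232 (np.int64(352), np.int64(353))
235 (np.int64(350), np.int64(364))
238 (np.int64(349), np.int64(366))
241 (np.int64(349), np.int64(366))
244 (np.int64(351), np.int64(364))
247 None
250 None
```

Run:
```python
from h import *
p,R=st()
for w in ([.516,.12,.235],[.52,0,.245],[.60,-.158,.245]): print(w,(1000*R.T@(np.array(w)-p)).round(0))
```

```text
t 20.55 p [0.517  0.1201 0.1632] tilt 35.27 az 3.7 x [-0.066  0.998 -0.001] q [ 0.162 -0.44   1.981 -0.067  0.989 -1.456] F [-0.1 -0.8 -3.4] w 0.0292
[0.516, 0.12, 0.235] [ -0. -59. -41.]
[0.52, 0, 0.245] [-120.  -69.  -43.]
[0.6, -0.158, 0.245] [-283.  -29. -100.]
```

```bash
python3 -m creep '[{"slide":[0,-15,-10],"roll":0,"grip":1},{"slide":[0,-35,-25],"roll":0,"grip":1},{"slide":[-5,-55,-39],"roll":0,"grip":1},{"slide":[-20,-63,-43],"roll":0,"grip":1},{"slide":[-45,-66,-43],"roll":0,"grip":1},{"slide":[-70,-68,-43],"roll":0,"grip":1},{"slide":[-95,-69,-43],"roll":0,"grip":1},{"slide":[-120,-69,-43],"roll":0,"grip":1},{"slide":[-145,-63,-52],"roll":0,"grip":1},{"slide":[-170,-57,-61],"roll":0,"grip":1},{"slide":[-195,-51,-70],"roll":0,"grip":1},{"slide":[-220,-45,-79],"roll":0,"grip":1},{"slide":[-243,-39,-87],"roll":0,"grip":1},{"slide":[-263,-34,-94],"roll":0,"grip":1},{"slide":[-276,-31,-98],"roll":0,"grip":1},{"slide":[-283,-29,-100],"roll":0,"grip":1},{"slide":[-283,-29,-100],"roll":0,"grip":1},{"slide":[-283,-29,-100],"roll":0,"grip":1}]'
cat >> h.py <<'E'
def tri2(a,b):
    A=[];B=[]
    for n,p in(("scene",a),("top",b)):
        o,d=ray(n,p);d=d/np.linalg.norm(d);M=np.eye(3)-np.outer(d,d);A.append(M);B.append(M@o)
    return np.linalg.lstsq(np.vstack(A),np.hstack(B),rcond=None)[0]
E
python3 - <<'E'
from h import *
from bench import snapshot
p,R=st()
s=np.ascontiguousarray(snapshot("scene")[:,:,::-1]);t=np.ascontiguousarray(snapshot("top")[:,:,::-1])
cv2.imwrite("pics/s14f.png",s);cv2.imwrite("pics/t14f.png",t)
gs=blobs(s,(50,120,60),(80,255,255),(200,150,320,300));gt=blobs(t,(50,120,60),(80,255,255),(330,190,430,290))
for b in gs+gt: print(b[0],b[1])
if gs and gt: print("green",tri2(max(gs,key=lambda b:b[0])[1],max(gt,key=lambda b:b[0])[1]))
print("disc tri",tri2((249.7,274.05),(375,249)))
a=cv2.resize(s[170:310,190:300],None,fx=3.5,fy=3.5,interpolation=cv2.INTER_CUBIC);b=cv2.resize(t[200:300,340:420],None,fx=5,fy=5,interpolation=cv2.INTER_CUBIC)
c=np.zeros((500,795,3),np.uint8);c[:a.shape[0],:a.shape[1]]=a;c[:500,390:790]=b;cv2.imwrite("pics/s14.png",c)
E
```

```text
time: 22.05
tool_pos: [0.5999, -0.1576, 0.2441]
ee_rot: [-2.184, 0.0, 1.637]
wrist_force: [-0.6, 0.7, -3.6]
width: 0.0293
t 22.05 p [ 0.5999 -0.1576  0.2441] tilt 35.16 az 3.8 x [-0.066  0.998 -0.   ] q [-0.559 -0.21   1.655  0.37   1.202 -2.243] F [-0.6  0.7 -3.6] w 0.0293
21 [241.80952381 203.57142857]
5 [382. 245.]
green [ 0.58060627 -0.15856871  0.30535498]
disc tri [ 0.58043894 -0.15945441  0.09616922]
```

View pics/s14.png

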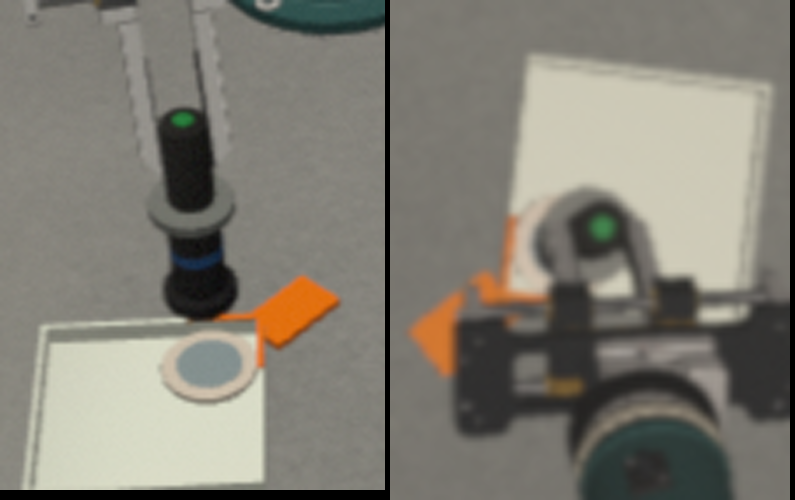

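```bash
python3 -m creep '[{"slide":[0,8,6],"roll":0,"grip":1},{"slide":[0,18,13],"roll":0,"grip":1},{"slide":[0,28,20],"roll":0,"grip":1},{"slide":[0,36,25],"roll":0,"grip":1},{"slide":[0,41,29],"roll":0,"grip":1},{"slide":[0,44,31],"roll":0,"grip":1},{"slide":[0,45,32],"roll":0,"grip":1},{"slide":[0,45,32],"roll":0,"grip":1},{"slide":[0,45,32],"roll":0,"grip":1},{"slide":[0,45,32],"roll":0,"grip":1}]'
python3 - <<'E'
from h import *
from bench import snapshot
p,R=st()
s=np.ascontiguousarray(snapshot("scene")[:,:,::-1]);t=np.ascontiguousarray(snapshot("top")[:,:,::-1])
gs=blobs(s,(50,120,60),(80,255,255),(200,150,320,300));gt=blobs(t,(50,120,60),(80,255,255),(330,190,430,290))
if gs and gt: print("green",tri2(max(gs,key=lambda b:b[0])[1],max(gt,key=lambda b:b[0])[1]))
a=cv2.resize(s[180:310,190:300],None,fx=5,fy=5,interpolation=cv2.INTER_CUBIC)
cv2.imwrite("pics/s15.png",a[:600])
E
```

```text
time: 22.98
tool_pos: [0.6002, -0.1583, 0.1905]
ee_rot: [-2.187, 0.002, 1.637]
wrist_force: [-0.3, -1.0, -3.9]
width: 0.029
t 22.9833 p [ 0.6002 -0.1583  0.1905] tilt 35.3 az 3.6 x [-0.066  0.998 -0.002] q [-0.56  -0.195  1.75   0.389  1.097 -2.289] F [-0.3 -1.  -3.9] w 0.029
```

View pics/s15.png

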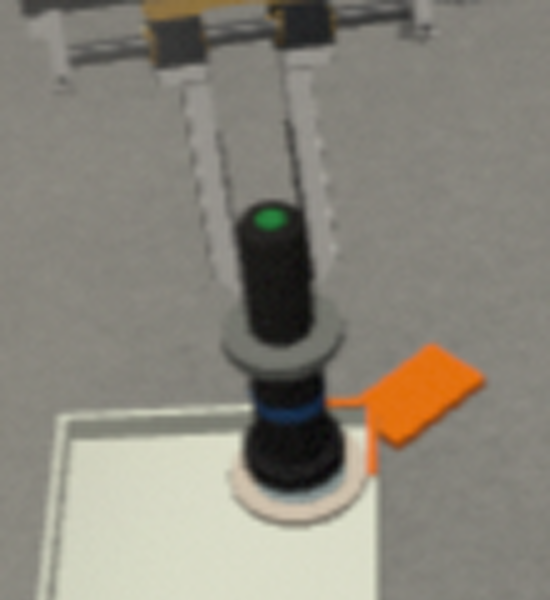

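```bash
python3 -m creep '[{"slide":[0,1.6,1.2],"roll":0,"grip":1},{"slide":[0,3.3,2.3],"roll":0,"grip":1},{"slide":[0,4.9,3.5],"roll":0,"grip":1},{"slide":[0,4.9,3.5],"roll":0,"grip":1}]';  python3 -m creep '[{"slide":[0,0.8,0.6],"roll":0,"grip":1},{"slide":[0,0.8,0.6],"roll":0,"grip":1}]';python3 -m creep '[{"slide":[0,0.8,0.6],"roll":0,"grip":1},{"slide":[0,0.8,0.6],"roll":0,"grip":1}]'
```

```text
time: 23.42
tool_pos: [0.6002, -0.1582, 0.1841]
ee_rot: [-2.187, 0.002, 1.637]
wrist_force: [-0.4, -0.2, -1.7]
width: 0.0294
time: 23.58
tool_pos: [0.6005, -0.1583, 0.184]
ee_rot: [-2.188, 0.002, 1.637]
wrist_force: [-0.8, -0.0, 1.2]
width: 0.0296
time: 23.75
tool_pos: [0.6009, -0.1584, 0.184]
ee_rot: [-2.19, 0.003, 1.636]
wrist_force: [-1.2, 0.4, 5.3]
width: 0.0292
```

```bash
python3 -m creep '[{"slide":[0,-0.8,-0.6],"roll":0,"grip":1},{"slide":[0,-1,-0.7],"roll":0,"grip":1},{"slide":[0,-1,-0.7],"roll":0,"grip":1}]'
python3 - <<'E'
from h import *
from bench import snapshot
p,R=st()
s=np.ascontiguousarray(snapshot("scene")[:,:,::-1])
cv2.imwrite("pics/s16.png",cv2.resize(s[180:300,190:300],None,fx=5,fy=5,interpolation=cv2.INTER_CUBIC))
E
```

```text
time: 24.0
tool_pos: [0.6004, -0.1585, 0.1839]
ee_rot: [-2.188, 0.002, 1.636]
wrist_force: [-0.6, 0.3, 5.0]
width: 0.0294
t 24.0 p [ 0.6004 -0.1585  0.1839] tilt 35.35 az 3.6 x [-0.066  0.998 -0.002] q [-0.56  -0.192  1.761  0.392  1.083 -2.295] F [-0.6  0.3  5. ] w 0.0294
```

View pics/s16.png

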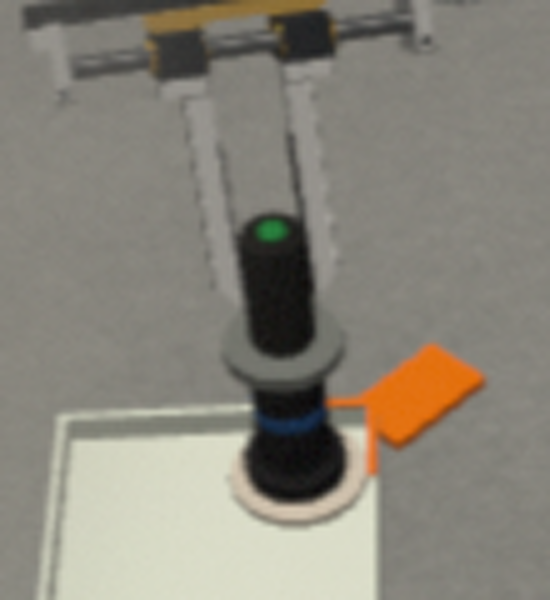

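The foot stands wholly on the disc (px ≈ (249,273)), with the disc in its corner and the tray level. I'll ease off and open slowly.

```bash
python3 -m creep '[{"slide":[0,-0.6,-0.4],"roll":0,"grip":1},{"slide":[0,-0.6,-0.4],"roll":0,"grip":1},{"slide":[0,-0.6,-0.4],"roll":0,"grip":0.64},{"slide":[0,-0.6,-0.4],"roll":0,"grip":0.6},{"slide":[0,-0.6,-0.4],"roll":0,"grip":0.55},{"slide":[0,-0.6,-0.4],"roll":0,"grip":0.5},{"slide":[0,-0.6,-0.4],"roll":0,"grip":0.4},{"slide":[0,-0.6,-0.4],"roll":0,"grip":0.3},{"slide":[0,-0.6,-0.4],"roll":0,"grip":0.2},{"slide":[0,-0.6,-0.4],"roll":0,"grip":0.1},{"slide":[0,-0.6,-0.4],"roll":0,"grip":0},{"slide":[0,-0.6,-0.4],"roll":0,"grip":0},{"slide":[0,-0.6,-0.4],"roll":0,"grip":0}]'
python3 - <<'E'
from h import *
from bench import snapshot
p,R=st()
s=np.ascontiguousarray(snapshot("scene")[:,:,::-1])
cv2.imwrite("pics/s17.png",cv2.resize(s[180:300,190:300],None,fx=5,fy=5,interpolation=cv2.INTER_CUBIC))
E
```

```text
time: 25.13
tool_pos: [0.5997, -0.158, 0.1834]
ee_rot: [-2.186, 0.001, 1.637]
wrist_force: [-0.5, 0.2, -0.0]
width: 0.0903
t 25.1333 p [ 0.5997 -0.158   0.1834] tilt 35.22 az 3.7 x [-0.066  0.998 -0.001] q [-0.56  -0.192  1.761  0.391  1.086 -2.295] F [-0.5  0.2 -0. ] w 0.0903
```

View pics/s17.png

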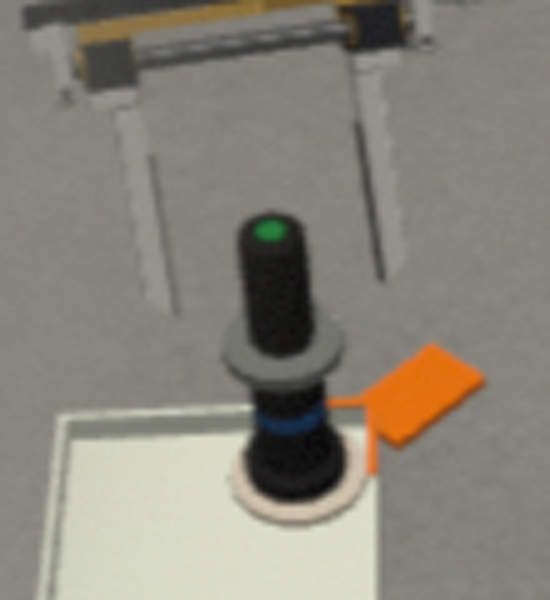

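The probe stands free and upright. I'll withdraw along the slant.

```bash
python3 -m creep '[{"slide":[0,-10,0],"roll":0,"grip":0},{"slide":[0,-25,0],"roll":0,"grip":0},{"slide":[0,-50,0],"roll":0,"grip":0},{"slide":[0,-75,0],"roll":0,"grip":0},{"slide":[0,-105,0],"roll":0,"grip":0},{"slide":[0,-135,0],"roll":0,"grip":0},{"slide":[0,-165,0],"roll":0,"grip":0},{"slide":[0,-190,0],"roll":0,"grip":0},{"slide":[0,-200,0],"roll":0,"grip":0},{"slide":[0,-200,0],"roll":0,"grip":0},{"slide":[0,-200,0],"roll":0,"grip":0},{"slide":[0,-200,0],"roll":0,"grip":0}]'
python3 - <<'E'
from h import *
from bench import snapshot
p,R=st()
s=np.ascontiguousarray(snapshot("scene")[:,:,::-1]);t=np.ascontiguousarray(snapshot("top")[:,:,::-1])
cv2.imwrite("pics/s18.png",s)
gs=blobs(s,(50,120,60),(80,255,255),(200,150,320,300));gt=blobs(t,(50,120,60),(80,255,255),(330,190,430,290))
G=tri2(max(gs,key=lambda b:b[0])[1],max(gt,key=lambda b:b[0])[1]);print("green",G)
T=G-[0,0,.145]
q=np.array([proj("scene",T+[.024*np.cos(a),.024*np.sin(a),0]) for a in np.linspace(0,6.28,90)]);print("pred foot",q.min(0),q.max(0))
m=(s[255:290,225:275].max(2)<60)
v,u=np.where(m);print("dark",u.min()+225,u.max()+225,v.max()+255)
a=cv2.resize(s[190:310,190:300],None,fx=3.5,fy=3.5,interpolation=cv2.INTER_CUBIC);b=cv2.resize(t[200:290,340:420],None,fx=5,fy=5,interpolation=cv2.INTER_CUBIC)
c=np.zeros((450,795,3),np.uint8);c[:a.shape[0],:a.shape[1]]=a;c[:450,390:790]=b;cv2.imwrite("pics/s18c.png",c)
E
```

```text
time: 26.18
tool_pos: [0.4845, -0.1652, 0.3446]
ee_rot: [-2.183, -0.001, 1.637]
wrist_force: [0.3, -0.1, -0.2]
width: 0.0939
t 26.1833 p [ 0.4845 -0.1652  0.3446] tilt 35.09 az 3.9 x [-0.066  0.998  0.001] q [-0.77  -0.423  1.611  0.442  1.52  -2.331] F [ 0.3 -0.1 -0.2] w 0.0939Traceback (most recent call last):
  File "<stdin>", line 7, in <module>
ValueError: max() iterable argument is empty
```

View pics/s18.png

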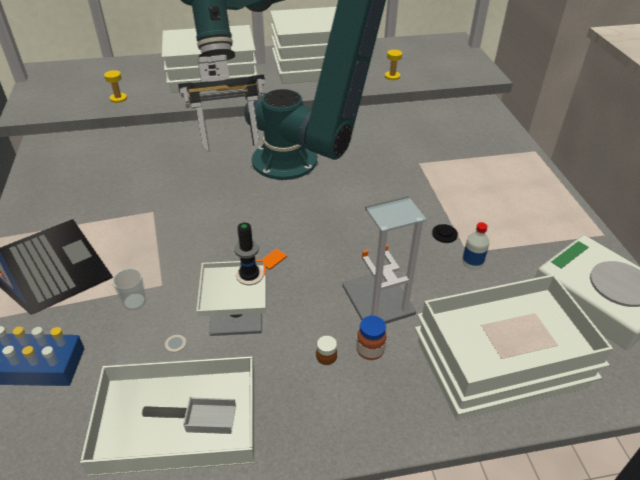

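Run:
```python
from h import *
from bench import snapshot
s=cv2.imread("pics/s18.png");t=np.ascontiguousarray(snapshot("top")[:,:,::-1])
gs=blobs(s,(45,80,40),(85,255,255),(225,210,265,250),3);gt=blobs(t,(45,70,40),(85,255,255),(360,220,400,260),3)
print([(b[0],b[1]) for b in gs+gt])
q=np.array([proj("scene",[.5804+.032*np.cos(a),-.1595+.032*np.sin(a),.099]) for a in np.linspace(0,6.28,90)]);print("disc home px",q.min(0),q.max(0))
q=np.array([proj("scene",[.5806+.024*np.cos(a),-.159+.024*np.sin(a),.099]) for a in np.linspace(0,6.28,90)]);print("foot px",q.min(0),q.max(0), "top", proj("scene",[.5806,-.159,.244]))
a=cv2.resize(s[210:300,190:300],None,fx=5,fy=5,interpolation=cv2.INTER_CUBIC);b=cv2.resize(t[200:290,355:405],None,fx=4.5,fy=4.5,interpolation=cv2.INTER_CUBIC)
c=np.zeros((450,795,3),np.uint8);c[:a.shape[0],:a.shape[1]]=a;c[:b.shape[0],560:560+b.shape[1]]=b;cv2.imwrite("pics/s18c.png",c)
```

```text
[(np.int32(27), array([243.85185185, 225.74074074])), (np.int32(21), array([380., 246.]))]
disc home px [235.48759446 263.4408052 ] [263.25611298 283.27422819]
foot px [239.19496857 265.87723054] [260.02023685 280.75202616] top [244.49467725 225.95670032]
```

View pics/s18c.png

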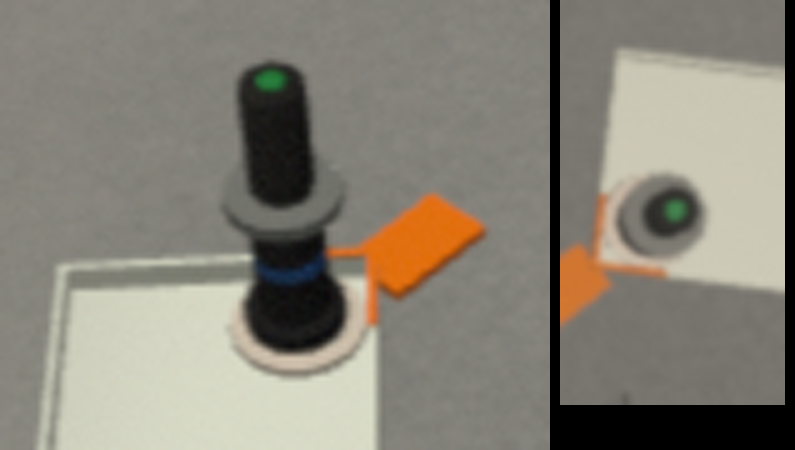

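The probe stands upright in the corner and the disc touches both orange-marked walls at scene px (236–264). The fork is empty and the bystanders haven't moved. Handing in.

```bash
python3 -c "
from bench import ticket
print(ticket.close_job())"
```

```text
the job is handed in; nothing more can be done
None
```

The job is done and handed in at about 26 s of the 61 s allowed; I got no verdict back.

**What I did**
- **Tray:** I pressed the orange tab until the tray hit its stop, where the force jumped to 23 N. The disc slid into the orange corner without the fingers touching it, and I let the tray come back level.
- **Slant:** The moves only turn the tool about its own finger axis. I got the 35° slant by asking for poses out of reach high up, where the joint limits tipped the wrist outwards.
- **Probe:** I gripped it under the hood, lifted it 28 mm and drew it out of the fork towards the front. I then stood it on the disc with no more than about 9 N, opened the gripper and withdrew.

**Last checks**
- **Probe:** In the pictures it stands upright, with its top within 1 px of where an upright probe's top should be. Its whole foot is on the disc.
- **Disc:** It lies against both marked walls.
- **Everything else:** The tray is level, the bystanders have not visibly moved, and the robot touches nothing.

**What disagreed**
- **Fingertips:** They were about 20 to 25 mm short of the reported TCP, both in the tab press and in the pictures. I corrected for this by eye before gripping.
- **Disc position:** The two camera views put it about 3 mm apart.
- **Foot centring:** It may sit 1 to 3 mm off the disc's centre, with at least 4 mm of disc showing all round.
- **Tilt check:** My last two-view measurement of the probe's tip failed on a colour mask, so I checked it in the scene picture against its expected position instead.

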